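# Line up the bottles on the tray by height

### The job

Line the three bottles and the vial up by height on the white bottle tray: the tallest on the pad next to the tall end plate, then getting shorter pad by pad, with the vial on the last pad. Stand each one upright on the middle of its own pad and let go of it; do not tip any of them over, and leave the glass beaker standing where it is.

Things in the scene. Friction and masses are not known exactly. Their poses are not given: they have to be found in the camera images.
- bottle_135_mid (a point): Tallest bottle: white, translucent, blue cap, 135 mm tall, body 64 mm in diameter up to about 85 mm above its foot, then a shoulder, cap 39 mm in diameter and 14 mm high; 0.26 kg. It stands free on the bench. Its z axis points up out of the cap; it is round, so its yaw means nothing. The point is on its axis, half-way up. (67.5 mm above its foot)
- bottle_115_mid (a point): Second tallest bottle: amber glass, black cap, 115 mm tall, body 58 mm in diameter up to about 75 mm above its foot, then a shoulder, cap 32 mm in diameter and 12 mm high; 0.31 kg. It stands free on the bench. Its z axis points up out of the cap; it is round, so its yaw means nothing. The point is on its axis, half-way up. (57.5 mm above its foot)
- bottle_78_mid (a point): Small bottle: white, translucent, green cap, 78 mm tall, body 42 mm in diameter up to about 50 mm above its foot, cap 24 mm in diameter and 8 mm high; 0.07 kg. It stands free on the bench. Its z axis points up out of the cap; it is round, so its yaw means nothing. The point is on its axis, half-way up. (39 mm above its foot)
- vial_48_mid (a point): Shortest: screw vial of amber glass with a white cap, 48 mm tall, body 22 mm in diameter up to 36 mm above its foot, cap 18 mm in diameter and 10 mm high; 0.012 kg. It stands free on the bench. Its z axis points up out of the cap; it is round, so its yaw means nothing. The point is on its axis, half-way up. (24 mm above its foot)
- pad_a: One of four like round dark rubber pads, 68 mm across, 3 mm thick, fixed 74 mm apart (centres) in a straight row on a low white tray (92 x 350 mm). Origin: centre of its underside, 6 mm above the bench; its top, where a bottle stands, is 9 mm above the bench. Its y axis runs along the row, within 0.25 rad of the world y axis. Which letter lies where in the row changes: the letters mean no order.
- pad_b: One of four like round dark rubber pads, 68 mm across, 3 mm thick, fixed 74 mm apart (centres) in a straight row on a low white tray (92 x 350 mm). Origin: centre of its underside, 6 mm above the bench; its top, where a bottle stands, is 9 mm above the bench. Its y axis runs along the row, within 0.25 rad of the world y axis. Which letter lies where in the row changes: the letters mean no order.
- pad_c: One of four like round dark rubber pads, 68 mm across, 3 mm thick, fixed 74 mm apart (centres) in a straight row on a low white tray (92 x 350 mm). Origin: centre of its underside, 6 mm above the bench; its top, where a bottle stands, is 9 mm above the bench. Its y axis runs along the row, within 0.25 rad of the world y axis. Which letter lies where in the row changes: the letters mean no order.
- pad_d: One of four like round dark rubber pads, 68 mm across, 3 mm thick, fixed 74 mm apart (centres) in a straight row on a low white tray (92 x 350 mm). Origin: centre of its underside, 6 mm above the bench; its top, where a bottle stands, is 9 mm above the bench. Its y axis runs along the row, within 0.25 rad of the world y axis. Which letter lies where in the row changes: the letters mean no order.
- end_plate: The tall end plate: an upright dark steel plate 70 mm wide and 5 mm thick with a 12 mm round bar along its top edge, 66 mm high in all, fixed across one end of the tray (the other end has a like plate only 12 mm high). At which end it stands changes. Its origin is the middle of its foot, 6 mm above the bench, on the line through the pads' centres, 48 mm beyond the centre of the nearest pad.
- glass_mid (a point): Empty glass beaker, 73 mm in diameter, 94 mm tall, standing free on the bench; not part of the job and to be left where it is. The point is on its axis, half-way up (47 mm above its foot).
Things that resemble listed ones, but are neither listed nor needed, are in the scene too. Leave any green or purple look-alike of the part that bears vial_48_mid alone.

How it is judged:
By the outcome, as a careful person would: the job done as asked, in the order asked, and still so for the second after the job is handed in, with the robot touching nothing.
It also fails if it takes over 104 s, if anything falls off the work surface, if the arm or the gripper's body presses on something with over 40 N, if the wrist force passes 120 N, or if a joint passes its speed limit or range.

### The arm

A 6-joint arm with a two-finger parallel gripper is mounted at the origin on the work surface; the furniture and walls round the work are solid. World frame = base frame: x ahead of the robot, y to its left, z up, the work surface at z = 0. Lengths are in mm, angles in rad, forces in N, time in s.
With the tool pointing down it reaches from about 250 to 725 mm from the base axis. Payload 9.7 kg.
Tool frame: the origin (TCP) lies at the very end of the fingers, on their centre line; the grasp point (between the pads) lies 19 mm behind it; z points along the fingers, y is the direction in which the jaws open and shut (so a half turn about z gives the same grasp; the last joint's range is limited). The gripper opens to 85 mm and grips with 20 to 120 N. Pads are 22 mm wide; open, the fingers measure 114 mm over their backs; the gripper's body (76 mm by 85 mm) begins 54 mm behind the grasp point. The pads swing forward as they close: fully open they stand 13 mm farther back than shut.
Start: joints at [1.24, 0.087, 0.176, 1.66, 0, 1.571], TCP at [178.637, 520.179, 231.284] pointing down, gripper open.
Joint ranges: [-3.13, 3.13], [-0.85, 1.81], [-1.15, 1.24], [-2.2, 2.28], [-1.44, 1.52], [-3.14, 3.14]. Speed limits (rad/s): [2.22, 2.22, 2.57, 3.14, 3.14, 3.14].

### API

Orientations are given as a unit quaternion [w, x, y, z].
In Python, from rig import manip gives the robot as it stands. The module is installed in compiled form; this text tells all that it offers.
- The arm moves only by the tool apply_moves, never from a script. Its argument "plan" is a list of rows, each a list of 2 entries, a list of its own where there are three numbers: the shift along the tool's x, y, z as a fraction of full scale, then the turn, a rotation vector about the tool's x, y, z as a fraction of full scale. A call has 1 to 10 rows; each row shifts and turns the pose as measured when the row begins, along the tool's axes as they then stand; what a row does not reach is not made up. Full scale, the value 1, is 0.5 m for a shift and pi rad for a turn. A row lasts 1/8 s, in which the tool goes at most 62.5 mm and 10.7 degrees, less where a joint would pass 70% of its speed; a pose out of reach is approached as far as the arm can. A call with a number of a shift or a turn outside -1 to 1 is refused whole. A call with a gripper value outside its range is refused whole. "gripper" is the closure, from -1 (fully open) to 1 (shut), so that 0 is half open, set as the call begins (left out, the last holds). The fingers move at their own pace and stop on an object; "squeeze" is the grip in N (left out, the last holds). Time passes only in rows, so rows that do not move let the fingers close. It gives the time, the measured TCP pose, the force and the opening at its end, in the units of the state.
- manip.state(): the state, without advancing time (a new reading comes with each control period).
- manip.get_image(name): name is "scene" or "top" or "wrist"; returns (picture, depth): 400x640x3 uint8, red, green, blue; 400x640 float32, mm along the optical axis (not along the pixel's ray), 0 where there is no reading.
- manip.camera_info(name): a dict with "mtx" (3x3 intrinsics, pixels), "dist" ([k1, k2, p1, p2, k3] as OpenCV has them; the pictures are not rectified), "xyz" and "attitude" of the camera in the world. Camera axes: x right, y down, z forward; pixel columns grow to the right and rows downward; lengths in mm; the calibration is good to about 2 mm. A picture is of the moment at which its call begins: read the wrist's pose just before it. camera_info takes no time and is no camera call; for the wrist camera it gives the pose at the moment of the call.
- manip.hand_in(): hands the job in, once; it reports no verdict.
The state is a dict: "time_s": time; "joint_pos": joint angles; "dq": joint speeds; "tau": joint torques, N m; "position": TCP position; "orientation": TCP orientation; "contact_force": force on the tool from outside, world axes, zero at the start; "moment": the same for the moment, N m; "gripper_width": opening from 0.0 (shut) to 1.0 (fully open).
Only numpy, scipy, OpenCV 4.12 (cv2) and the standard library are available. Lean on these libraries where they do the work, as an engineer would, in place of code of your own. Each camera call takes 0.05 s, during which the arm holds its last target.

## Working session

There is one attempt and no reset: what is moved stays moved. The work goes in short steps, Python scripts to look and compute and a tool call to move; the robot and the scene stay as the last step left them, time stands still between calls to the robot, and variables do not carry over. Pictures are saved under pics/ and viewed, and the job is handed in when it is done.

Besides the shell and the picture viewer there is one more tool, called as a command line: name --argument value ..., lists and objects as JSON in quotes. apply_moves: Moves the arm, as the interface text tells. Shift numbers are shares of 0.5 m and turn numbers shares of pi rad, none past 1 either way. Its arguments: {"type":"object","properties":{"plan":{"type":"array"},"gripper":{"type":"number"},"squeeze":{"type":"number"}},"required":["plan"]}

```bash
mkdir -p pics; python3 - <<'E'
from rig import manip
import cv2,numpy as np
print(manip.state())
for n in ["scene","top","wrist"]:
    i=manip.camera_info(n); print(n,i)
    im,d=manip.get_image(n); cv2.imwrite(f"pics/{n}0.png",im[:,:,::-1]); np.savez(f"pics/{n}0.npz",im=im,d=d)
E
```

```text
{'time_s': 0.0, 'joint_pos': array([ 1.23998198e+00,  8.74636195e-02,  1.75113293e-01,  1.65983731e+00,
       -1.33692840e-05,  1.57079781e+00]), 'dq': array([ 1.50966131e-03, -7.55845557e-05, -2.45868727e-04, -1.17967967e-03,
        1.03821518e-03,  7.47598587e-05]), 'tau': array([-1.58158393e-03, -5.20386672e+01,  4.64801860e+01,  1.62216002e-02,
        8.32992282e-05, -3.04274600e-06]), 'position': array([178.56898142, 519.93811373, 230.57045096]), 'orientation': array([-1.07948081e-04,  1.64654649e-01,  9.86351034e-01, -6.87258876e-04]), 'contact_force': array([-0.02358015,  0.11641068, -0.17561497]), 'moment': array([ 0.01464914,  0.01670613, -0.0251065 ]), 'gripper_width': 0.9977593876476466}
scene {'mtx': array([[399.12627553,   0.        , 312.63369009],
       [  0.        , 399.12627553, 203.94894641],
       [  0.        ,   0.        ,   1.        ]]), 'dist': array([-0.0729749,  0.       ,  0.       ,  0.       ,  0.       ]), 'xyz': array([  48.2377444 , -518.87098484,  614.89481904]), 'attitude': array([-0.42791779,  0.83397556, -0.31521693,  0.14835568])}
top {'mtx': array([[517.99534082,   0.        , 320.01193127],
       [  0.        , 517.99534082, 195.24282999],
       [  0.        ,   0.        ,   1.        ]]), 'dist': array([-0.07993009,  0.        ,  0.        ,  0.        ,  0.        ]), 'xyz': array([ 381.19784051,   31.63669728, 1472.47046783]), 'attitude': array([ 0.0471102 , -0.69870347,  0.71310871, -0.03271186])}
wrist {'mtx': array([[338.95512883,   0.        , 315.64223876],
       [  0.        , 338.95512883, 199.59709901],
       [  0.        ,   0.        ,   1.        ]]), 'dist': array([-0.06872593,  0.        ,  0.        ,  0.        ,  0.        ]), 'xyz': array([112.00385225, 543.47115999, 373.42071884]), 'attitude': array([0.11717671, 0.80520777, 0.57537619, 0.08277859])}
```

View pics/scene0.png

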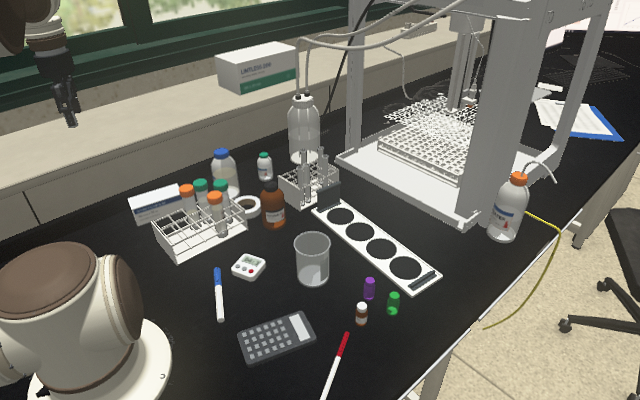

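View pics/top0.png

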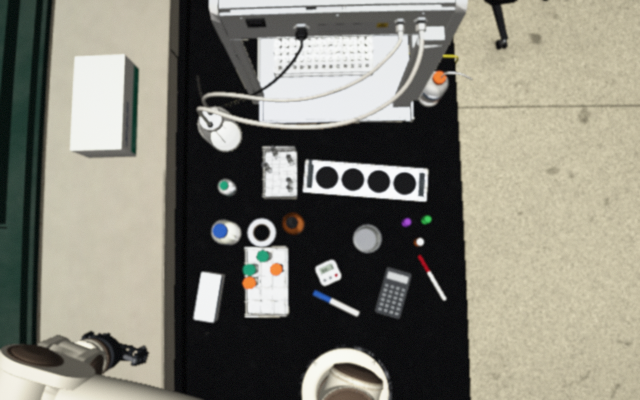

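View pics/wrist0.png

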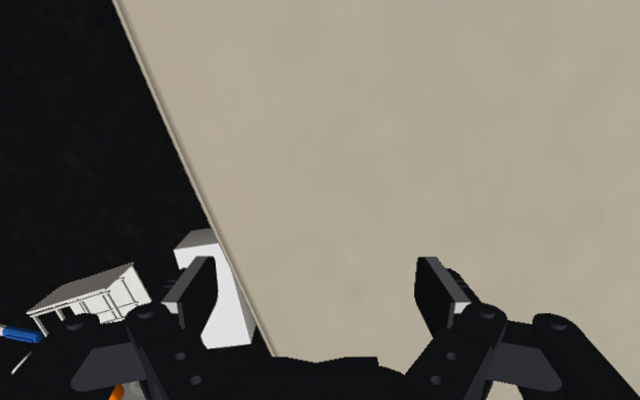

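Candidates, by top-image pixel:
- Tallest bottle: blue cap (220,231). The far flask (218,128) and the orange-cap bottle (435,88) are not it.
- Amber bottle: black cap (293,223). The tape roll (261,232) is not it.
- Small bottle: green cap (226,187). The green rack tube caps (264,256) and (249,269) are not it.
- Vial: amber with a white cap (419,242). The purple (406,222) and green (426,219) look-alikes are not it.
- Tall end plate: the left end, (309,175).

Next I'll check these choices in a close crop.

```bash
cat > h.py <<'E'
import numpy as np,cv2
from scipy.spatial.transform import Rotation as R
def rot(q): return R.from_quat([q[1],q[2],q[3],q[0]]).as_matrix()
def plane(info,uv,z):
    p=cv2.undistortPoints(np.array(uv,float).reshape(-1,1,2),info['mtx'],info['dist']).reshape(-1,2)
    d=np.c_[p,np.ones(len(p))]@rot(info['attitude']).T
    o=info['xyz']; return o+d*((z-o[2])/d[:,2])[:,None]
def proj(info,P):
    M=rot(info['attitude']).T; rv=cv2.Rodrigues(M)[0]
    return cv2.projectPoints(np.array(P,float).reshape(-1,1,3),rv,-M@info['xyz'],info['mtx'],info['dist'])[0].reshape(-1,2)
def cloud(info,d):
    v,u=np.mgrid[0:400,0:640]
    p=cv2.undistortPoints(np.stack([u,v],-1).reshape(-1,1,2).astype(float),info['mtx'],info['dist']).reshape(-1,2)
    P=np.c_[p,np.ones(len(p))]*d.reshape(-1,1)
    return (P@rot(info['attitude']).T+info['xyz']).reshape(400,640,3)
E
python3 - <<'E'
import numpy as np,cv2
a=np.load('pics/top0.npz')['im'][:,:,::-1][140:270,190:450]; b=np.load('pics/scene0.npz')['im'][:,:,::-1][140:330,190:450]
cv2.imwrite('pics/ct.png',cv2.resize(a,None,fx=3,fy=3,interpolation=2)); cv2.imwrite('pics/cs.png',cv2.resize(b,None,fx=3,fy=3,interpolation=2))
E
```

```text
(no output)
```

View pics/ct.png

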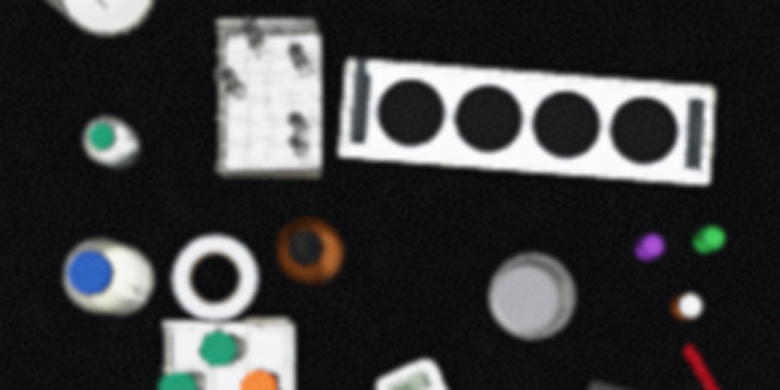

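View pics/cs.png

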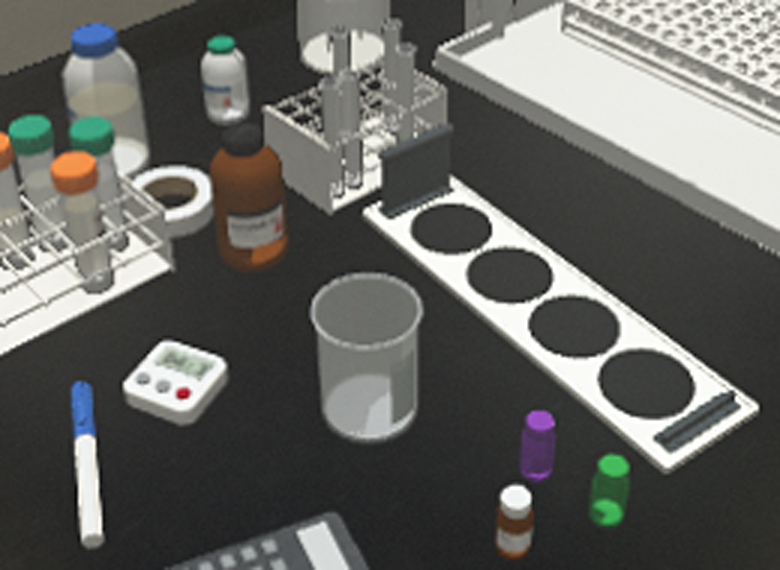

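The crops confirm the choices. The tall plate is at the left (+y) end of the tray, and the vial is the amber one with the white cap at scene (361,314). Next I'll measure positions.

```bash
python3 - <<'E'
from rig import manip
from h import *
np.set_printoptions(precision=1,suppress=True)
T=manip.camera_info('top'); S=manip.camera_info('scene')
def cen(im,box,f):
    x0,y0,x1,y1=box; hsv=cv2.cvtColor(im,cv2.COLOR_RGB2HSV)[y0:y1,x0:x1].astype(int)
    m=f(hsv[...,0],hsv[...,1],hsv[...,2]).astype(np.uint8)
    n,l,s,c=cv2.connectedComponentsWithStats(m); k=1+np.argmax(s[1:,4]); return c[k]+[x0,y0],s[k,4],s[k,2:4]
ti=np.load('pics/top0.npz')['im'];si=np.load('pics/scene0.npz')['im']
blue=lambda h,s,v:(h>100)&(h<125)&(s>120)
green=lambda h,s,v:(h>65)&(h<95)&(s>110)
white=lambda h,s,v:(s<60)&(v>140)
dark=lambda h,s,v:(v<60)
amber=lambda h,s,v:(h<15)&(s>130)&(v>60)
for n,im,I,bx in [('top',ti,T,dict(b135=((205,215,245,250),blue,135),b78=((215,175,240,200),green,78),vial=((408,232,432,252),white,48),amb=((278,208,310,240),lambda h,s,v:amber(h,s,v)|((v>38)),60))),
  ('scene',si,S,dict(b135=((205,140,245,170),blue,128),b78=((250,145,280,165),green,74),vial=((350,298,375,318),white,43)))]:
    for k,(b,f,z) in bx.items():
        c,a,wh=cen(im,b,f); print(n,k,c,a,wh,plane(I,c,z)[0])
# amber black cap in top
c=np.array([190+306/3,140+246/3]); print('amb cap guess',c,plane(T,c-0.33,115))
# pads
hsv=cv2.cvtColor(ti,cv2.COLOR_RGB2HSV)
m=((hsv[...,2]<70)).astype(np.uint8)[155:205,300:432]
n,l,s,c=cv2.connectedComponentsWithStats(m)
for k in range(1,n):
    if 150<s[k,4]<900: print('pad/plate',c[k]+[300,155],s[k],plane(T,c[k]+[300,155],9)[0])
# tray outline
w=(hsv[...,2]>120).astype(np.uint8); w[:155]=0;w[205:]=0;w[:,:301]=0;w[:,432:]=0
cs=max(cv2.findContours(w,0,2)[0],key=cv2.contourArea); bx=cv2.boxPoints(cv2.minAreaRect(cs)); print('tray',plane(T,bx,6))
# glass rim
g=(hsv[...,2]>60).astype(np.uint8); g[:220]=0;g[256:]=0;g[:,:350]=0;g[:,386:]=0
cs=max(cv2.findContours(g,0,2)[0],key=cv2.contourArea); print('glass',cv2.minEnclosingCircle(cs),plane(T,[cv2.minEnclosingCircle(cs)[0]],94))
P=cloud(T,np.load('pics/top0.npz')['d'])
for nm,(u,v) in dict(b135=(220,231),amb=(292,222),b78=(224,185),vial=(420,242),glass=(367,238),tray=(340,165),rack=(280,170),rack2=(265,300)).items(): print(nm,P[v,u])
E
```

```text
top b135 [219.6 230.4] 151 [14 14] [447.  320.2 135. ]
top b78 [223.6 184.8] 47 [8 8] [574.2 321.8  78. ]
top vial [419.7 241.5] 48 [8 8] [ 409.7 -211.5   48. ]
top amb [293.1 223.4] 363 [23 23] [465.8 133.9  60. ]
scene b135 [220.9 152.7] 127 [15 11] [447.4 319.6 128. ]
scene b78 [263.2 154.4] 44 [9 6] [573.8 320.9  74. ]
scene vial [361.5 305.4] 67 [10  8] [ 412.2 -212.2   43. ]
amb cap guess [292. 222.] [[467.2 133.6 115. ]]
pad/plate [326.6 177. ] [ 17  12  20  21 334] [599.4  40.2   9. ]
pad/plate [352.3 179.1] [ 42  14  21  21 337] [591.8 -33.2   9. ]
pad/plate [378.2 181. ] [ 68  16  21  21 339] [ 584.6 -106.8    9. ]
pad/plate [404.2 183. ] [ 94  18  21  21 338] [ 577.5 -180.5    9. ]
tray [[ 558.1  111.2    6. ]
 [ 654.7  102.3    6. ]
 [ 619.1 -252.8    6. ]
 [ 523.1 -241.3    6. ]]
glass ((366.8069152832031, 238.28004455566406), 14.82448673248291) [[420.3 -63.6  94. ]]
b135 [445.4 319.2 134.4]
amb [466.2 132.6 117.6]
b78 [572.4 318.8  86.4]
vial [ 408.4 -213.    43.3]
glass [423.6 -70.1   8.2]
tray [634.    0.9   5.1]
rack [618.9 170.9  32.4]
rack2 [260.4 212.7  61.7]
```

```bash
cat >> h.py <<'E'
def plan(st,tgt,yaw=-0.0988,step=55,n=None):
    """rows (tool axes, fractions) from state to TCP tgt with jaw(y)-axis at yaw, tool down"""
    p=np.array(st['position']);M=rot(st['orientation'])
    y=np.array([np.cos(yaw),np.sin(yaw),0]);z=np.array([0,0,-1.]);x=np.cross(y,z)
    G=np.stack([x,y,z],1); rv=R.from_matrix(M.T@G).as_rotvec()
    D=np.array(tgt,float)-p
    k=n or int(max(np.ceil(np.linalg.norm(D)/step),np.ceil(np.linalg.norm(rv)/0.178),1))
    print('rows',k)
    for i in range(k):
        Mi=M@R.from_rotvec(rv*i/k).as_matrix()
        print([list(np.round(Mi.T@D/k/500,4)),list(np.round(rv/k/np.pi,4))])
E
python3 - <<'E'
from rig import manip
from h import *
np.set_printoptions(precision=0,suppress=True)
T=manip.camera_info('top');P=cloud(T,np.load('pics/top0.npz')['d'])
def mx(n,x0,x1,y0,y1):
    m=(P[...,0]>x0)&(P[...,0]<x1)&(P[...,1]>y0)&(P[...,1]<y1); print(n,m.sum(), np.percentile(P[m][:,2],[50,90,98,100]) if m.sum() else '')
mx('rackB',550,680,115,210);mx('rackA',250,410,150,300);mx('box',200,380,300,420);mx('ledge',300,800,470,600)
mx('gantry',650,900,-300,400)
m=(P[...,2]>200)&(P[...,0]<820)&(P[...,0]>560); print('high',m.sum(), P[m].min(0) if m.sum() else'')
q=P[m]
for lo in range(200,1000,100):
    s=q[(q[:,2]>lo)&(q[:,2]<lo+100)]
    if len(s): print(lo,len(s),s.min(0),s.max(0))
np.set_printoptions(precision=1)
for n,u in dict(purple=(407,222),green=(428,219)).items(): print(n,plane(T,[u],45))
s=manip.state(); plan(s,[410.5,-212,231])
E
```

```text
rackB 1791 [ 24. 382. 393. 397.]
rackA 3041 [ 10. 124. 128. 132.]
box 2690 [ 6. 58. 61. 67.]
ledge 11829 [174. 272. 276. 282.]
gantry 32498 [ 63. 561. 577. 581.]
high 14379 [ 560. -329.  200.]
200 6636 [ 560. -329.  200.] [820. 753. 300.]
300 4714 [ 560. -228.  300.] [820. 794. 400.]
400 1553 [ 645. -229.  400.] [820. 248. 500.]
500 1476 [ 697. -227.  500.] [820. 247. 565.]
purple [[ 464.1 -179.    45. ]]
green [[ 471.1 -237.3   45. ]]
rows 14
[[np.float64(-0.0653), np.float64(-0.0881), np.float64(0.0)], [np.float64(-0.0), np.float64(0.0), np.float64(0.0304)]]
[[np.float64(-0.0734), np.float64(-0.0815), np.float64(0.0)], [np.float64(-0.0), np.float64(0.0), np.float64(0.0304)]]
[[np.float64(-0.0809), np.float64(-0.0741), np.float64(0.0)], [np.float64(-0.0), np.float64(0.0), np.float64(0.0304)]]
[[np.float64(-0.0876), np.float64(-0.0661), np.float64(0.0)], [np.float64(-0.0), np.float64(0.0), np.float64(0.0304)]]
[[np.float64(-0.0935), np.float64(-0.0574), np.float64(0.0)], [np.float64(-0.0), np.float64(0.0), np.float64(0.0304)]]
[[np.float64(-0.0985), np.float64(-0.0482), np.float64(0.
[... 314 characters left out ...]
-0.1082), np.float64(-0.0184), np.float64(-0.0)], [np.float64(-0.0), np.float64(0.0), np.float64(0.0304)]]
[[np.float64(-0.1094), np.float64(-0.008), np.float64(-0.0)], [np.float64(-0.0), np.float64(0.0), np.float64(0.0304)]]
[[np.float64(-0.1097), np.float64(0.0025), np.float64(-0.0)], [np.float64(-0.0), np.float64(0.0), np.float64(0.0304)]]
[[np.float64(-0.1089), np.float64(0.013), np.float64(-0.0)], [np.float64(-0.0), np.float64(0.0), np.float64(0.0304)]]
[[np.float64(-0.1072), np.float64(0.0233), np.float64(-0.0)], [np.float64(-0.0), np.float64(0.0), np.float64(0.0304)]]
[[np.float64(-0.1045), np.float64(0.0335), np.float64(-0.0)], [np.float64(-0.0), np.float64(0.0), np.float64(0.0304)]]
```

```bash
python3 - <<'E'
from rig import manip
from h import *
np.set_printoptions(precision=0,suppress=True)
T=manip.camera_info('top');P=cloud(T,np.load('pics/top0.npz')['d'])
m=(P[...,2]>90)&(P[...,0]<760)&(P[...,0]>400)&(P[...,1]<440)&(P[...,1]>-260)
n,l,s,c=cv2.connectedComponentsWithStats(m.astype(np.uint8))
for k in range(1,n):
    if s[k,4]>=3: q=P[l==k]; print(s[k],q.min(0),q.max(0), q[np.argmin(q[:,0])])
m=(P[...,2]>340)&(P[...,0]<760)&(P[...,1]<440)
for x in range(500,760,20):
  q=P[m&(P[...,0]>x)&(P[...,0]<x+20)]
  if len(q): print(x,len(q),q.min(0),q.max(0))
E
```

```text
[ 196   50  227   96 3146] [ 645. -149.   90.] [760. 378. 539.] [645.  43. 404.]
[270 146   7   9  38] [653. 172.  91.] [670. 189. 127.] [653. 178.  93.]
[286 154   7   8  35] [632. 132.  92.] [648. 147. 127.] [632. 139. 114.]
[263 162   7   8  33] [612. 193.  92.] [627. 208. 126.] [612. 200.  98.]
[286 177   7  15  60] [550. 131.  92.] [586. 147. 128.] [550. 139. 128.]
[283 213  21  21 298] [438. 105.  90.] [492. 159. 125.] [438. 130.  91.]
[211 220  25  24 457] [415. 287.  90.] [477. 350. 145.] [415. 314. 107.]
[353 225  28  22  95] [401. -99.  90.] [456. -27. 101.] [401. -32.  96.]
640 415 [645. -53. 384.] [660. 183. 449.]
660 275 [660. -97. 378.] [680. 250. 480.]
680 190 [ 680. -121.  367.] [700. 302. 501.]
700 538 [ 700. -135.  344.] [720. 330. 519.]
720 312 [ 720. -144.  344.] [740. 312. 528.]
740 303 [ 740. -149.  341.] [760. 315. 539.]
```

```bash
python3 - <<'E'
from rig import manip
from h import *
np.set_printoptions(precision=0,suppress=True)
st=manip.state();M=rot(st['orientation'])
for n in ['scene','top']:
    I=manip.camera_info(n);P=cloud(I,np.load(f'pics/{n}0.npz')['d'])
    q=(P.reshape(-1,3)-st['position'])@M; q[:,2]*=-1
    q=q[(abs(q[:,0])<150)&(abs(q[:,1])<200)&(q[:,2]>-5)]
    print(n)
    for z in range(0,500,25):
        s=q[(q[:,2]>=z)&(q[:,2]<z+25)]
        if len(s): print(z,len(s),'x',s[:,0].min(),s[:,0].max(),'y',s[:,1].min(),s[:,1].max())
E
```

```text
scene
0 171 x -11.75061650556212 149.9281151732198 y -59.10081885352402 199.86001102243347
25 437 x -12.329913600116884 149.31435260074184 y -61.52533778361879 199.7644366754896
50 388 x -17.658437841483252 149.57749294168133 y -79.07361476224406 199.86712247321694
75 333 x -19.910499300017204 149.8383795382537 y -78.84742814074555 199.85578512219485
100 297 x -19.463436228715718 18.310682116298587 y -73.30526968822497 55.264106650091485
125 386 x -38.38869068995944 35.74913288604419 y -41.63645133869543 1.0044183512457963
150 476 x -38.27648079958161 36.53013686149243 y -43.63478510655309 16.237941402147342
175 405 x -39.7599926649663 37.224666591911124 y -43.639682359416064 7.468341520291758
200 512 x -41.35464797635307 39.905653567669695 y -47.2004293390404 8.614365682831275
225 443 x -41.467167101480875 31.033319380848592 y -50.726077188588576 27.9230777890168
250 432 x -46.23497287597318 15.768674475348742 y -59.968820592911584 44.73751720315386
275 189 x -47.00792781782233 7.225181119455577 y -59.7480939525343 -30.433285442558848
top
0 8 x -11.139377109089128 -4.927115857102525
[... 1007 characters left out ...]
88 x -47.522399154312076 -14.412290318960293 y -53.15099441795557 45.91433484526945
325 347 x -45.17920943763241 -33.67583363490821 y -45.216652983340666 46.10842158567621
350 3 x -41.086426618345904 -39.00283442787178 y -30.985651590581185 42.174924781212084
375 233 x -57.81680426397353 -47.935103219828754 y -199.507354015324 2.4717877845830283
400 757 x -61.2357863712296 -45.57577058075515 y -199.9840171208697 50.2251301459832
425 1430 x -62.30960748141222 -30.03734848550126 y -199.90867923054864 52.44707320553811
450 2096 x -62.11326885729256 2.6658630216476507 y -148.15920242101774 48.086516672098085
475 1326 x -53.68005149849437 12.553586928586773 y -50.59781415724364 31.632916557847675
```

```bash
python3 - <<'E'
s=open('h.py').read()
a=s.index('def plan')
s=s[:a]+'''def plan(st,tgt,yaw=1.471,tilt=0.0,step=56,n=None):
    p=np.array(st['position']);M=rot(st['orientation'])
    y=np.array([np.cos(yaw),np.sin(yaw),0]);z=np.array([0,0,-1.]);x=np.cross(y,z)
    G=np.stack([x,y,z],1)@R.from_rotvec([0,-tilt,0]).as_matrix(); rv=R.from_matrix(M.T@G).as_rotvec()
    D=np.array(tgt,float)-p
    k=n or int(max(np.ceil(np.linalg.norm(D)/step),np.ceil(np.linalg.norm(rv)/0.178),1))
    print('rows',k,'D',D.round(1),'rv',rv.round(3))
    for i in range(k):
        Mi=M@R.from_rotvec(rv*i/k).as_matrix()
        print('[%s],[%s]'%(','.join('%.4f'%v for v in Mi.T@D/k/500),','.join('%.4f'%v for v in rv/k/np.pi)))
'''
open('h.py','w').write(s)
E
python3 - <<'E'
from rig import manip
from h import *
plan(manip.state(),[410.5,-212,200])
E
```

```text
rows 14 D [ 231.9 -732.   -30.8] rv [-0.001 -0.    -0.231]
[-0.0653,-0.0881,0.0045],[-0.0000,-0.0000,-0.0053]
[-0.0638,-0.0892,0.0045],[-0.0000,-0.0000,-0.0053]
[-0.0624,-0.0902,0.0045],[-0.0000,-0.0000,-0.0053]
[-0.0609,-0.0913,0.0045],[-0.0000,-0.0000,-0.0053]
[-0.0593,-0.0923,0.0045],[-0.0000,-0.0000,-0.0053]
[-0.0578,-0.0932,0.0044],[-0.0000,-0.0000,-0.0053]
[-0.0563,-0.0942,0.0044],[-0.0000,-0.0000,-0.0053]
[-0.0547,-0.0951,0.0044],[-0.0000,-0.0000,-0.0053]
[-0.0531,-0.0960,0.0044],[-0.0000,-0.0000,-0.0053]
[-0.0515,-0.0968,0.0044],[-0.0000,-0.0000,-0.0053]
[-0.0499,-0.0977,0.0044],[-0.0000,-0.0000,-0.0053]
[-0.0483,-0.0985,0.0044],[-0.0000,-0.0000,-0.0053]
[-0.0467,-0.0993,0.0044],[-0.0000,-0.0000,-0.0053]
[-0.0450,-0.1000,0.0044],[-0.0000,-0.0000,-0.0053]
```

apply_moves --plan '[[[-0.065, -0.088, 0], [0, 0, -0.005]], [[-0.064, -0.089, 0], [0, 0, -0.005]], [[-0.062, -0.09, 0], [0, 0, -0.005]], [[-0.061, -0.091, 0], [0, 0, -0.005]], [[-0.059, -0.092, 0], [0, 0, -0.005]], [[-0.058, -0.093, 0], [0, 0, -0.005]], [[-0.056, -0.094, 0], [0, 0, -0.005]], [[-0.055, -0.095, 0], [0, 0, -0.005]], [[-0.053, -0.096, 0], [0, 0, -0.005]], [[-0.051, -0.097, 0], [0, 0, -0.005]]]' --gripper 0 --squeeze 30

```text
time_s: 1.4
position: [346.0, -15.2, 229.2]
orientation: [0.001, 0.08, 0.997, -0.002]
contact_force: [0.8, 1.2, -0.4]
gripper_width: 0.506
```

```bash
python3 - <<'E'
from rig import manip
from h import *
plan(manip.state(),[410.5,-212,150])
E
```

```text
rows 4 D [  64.5 -196.8  -79.2] rv [-0.004  0.002 -0.061]
[-0.0475,-0.0918,0.0401],[-0.0003,0.0002,-0.0048]
[-0.0461,-0.0926,0.0400],[-0.0003,0.0002,-0.0048]
[-0.0447,-0.0933,0.0399],[-0.0003,0.0002,-0.0048]
[-0.0433,-0.0940,0.0397],[-0.0003,0.0002,-0.0048]
```

apply_moves --plan '[[[-0.047, -0.092, 0.02], [0, 0, -0.005]], [[-0.046, -0.093, 0.03], [0, 0, -0.005]], [[-0.045, -0.093, 0.04], [0, 0, -0.005]], [[-0.043, -0.094, 0.05], [0, 0, -0.005]], [[0, 0, 0], [0, 0, 0]]]'

```text
time_s: 2.02
position: [411.1, -222.7, 157.4]
orientation: [0.001, 0.051, 0.999, -0.002]
contact_force: [0.6, 0.5, -0.5]
gripper_width: 0.498
```

```bash
python3 - <<'E'
from rig import manip
from h import *
I=manip.camera_info('wrist');s=manip.state();im,d=manip.get_image('wrist');cv2.imwrite('pics/w1.png',im[:,:,::-1]);np.savez('pics/w1.npz',im=im,d=d,**{k:I[k] for k in I})
print(s['position'],s['gripper_width']);plan(s,[410.5,-212,7])
print(proj(I,[410.5,-212,48]))
E
```

```text
[ 411.07915183 -222.67336952  157.42154456] 0.49784881182274987
rows 3 D [  -0.6   10.7 -150.4] rv [-0.004  0.003 -0.001]
[0.0014,0.0074,0.1003],[-0.0004,0.0003,-0.0002]
[0.0013,0.0073,0.1003],[-0.0004,0.0003,-0.0002]
[0.0012,0.0072,0.1003],[-0.0004,0.0003,-0.0002]Traceback (most recent call last):
  File "<stdin>", line 5, in <module>
NameError: name 'proj' is not defined
```

View pics/w1.png

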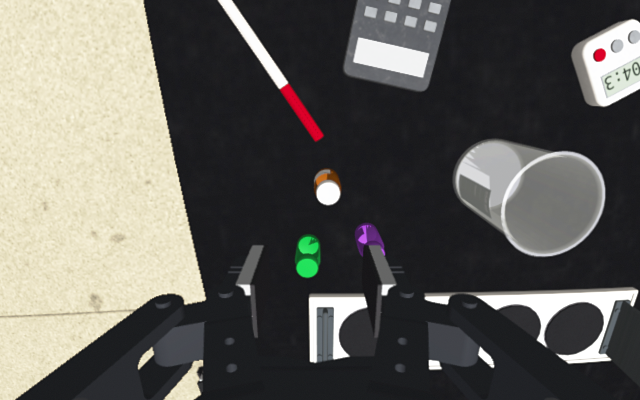

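```bash
cat >> h.py <<'E'
def plane(info,uv,z):
    p=cv2.undistortPoints(np.array(uv,float).reshape(-1,1,2),info['mtx'],info['dist']).reshape(-1,2)
    d=np.c_[p,np.ones(len(p))]@rot(info['attitude']).T
    o=info['xyz']; return o+d*((z-o[2])/d[:,2])[:,None]
def proj(info,P):
    M=rot(info['attitude']).T; rv=cv2.Rodrigues(M)[0]
    return cv2.projectPoints(np.array(P,float).reshape(-1,1,3),rv,-M@info['xyz'],info['mtx'],info['dist'])[0].reshape(-1,2)
def cen(im,box,f):
    x0,y0,x1,y1=box; hsv=cv2.cvtColor(im,cv2.COLOR_RGB2HSV)[y0:y1,x0:x1].astype(int)
    m=f(hsv[...,0],hsv[...,1],hsv[...,2]).astype(np.uint8)
    n,l,s,c=cv2.connectedComponentsWithStats(m); k=1+np.argmax(s[1:,4]); return c[k]+[x0,y0],s[k]
def cloud(info,d):
    v,u=np.mgrid[0:400,0:640]
    p=cv2.undistortPoints(np.stack([u,v],-1).reshape(-1,1,2).astype(float),info['mtx'],info['dist']).reshape(-1,2)
    P=np.c_[p,np.ones(len(p))]*d.reshape(-1,1)
    return (P@rot(info['attitude']).T+info['xyz']).reshape(400,640,3)
E
python3 - <<'E'
from h import *
a=np.load('pics/w1.npz');im=a['im']
c,s=cen(im,(305,160,350,215),lambda h,s,v:(s<60)&(v>150));print(c,s,plane(a,c,46))
# pads (at z 9) visible
print(plane(a,[[361,335],[516,325],[574,328]],9))
E
```

```text
[327.81758242 192.58461538] [ 11  21  24  24 455] [[ 411.34341777 -213.59901205   46.        ]]
[[ 576.8021644  -192.93732347    9.        ]
 [ 584.23942428  -29.89041151    9.        ]
 [ 597.87724938   36.87087644    9.        ]]
```

apply_moves --plan '[[[0.001, 0.01, 0.08], [0, 0, 0]], [[0, 0.007, 0.09], [0, 0, 0]], [[0, 0.002, 0.06], [0, 0, 0]], [[0, 0, 0], [0, 0, 0]]]'

```text
time_s: 2.58
position: [413.0, -209.7, 44.4]
orientation: [0.004, 0.049, 0.999, -0.003]
contact_force: [0.8, -0.3, 0.9]
gripper_width: 0.498
```

```bash
python3 - <<'E'
from rig import manip
from h import *
s=manip.state();print(s['position'],s['dq'].round(3));plan(s,[411,-213,7])
E
```

```text
[ 413.00760287 -209.66340007   44.36577071] [ 0.012 -0.03   0.037  0.016  0.003  0.003]
rows 1 D [ -2.   -3.3 -37.4] rv [-0.005  0.009  0.002]
[0.0040,-0.0067,0.0747],[-0.0016,0.0028,0.0005]
```

apply_moves --plan '[[[0.004, -0.007, 0.035], [-0.0015, 0.003, 0]], [[0, 0, 0.032], [0, 0, 0]], [[0, 0, 0.006], [0, 0, 0]], [[0, 0, 0], [0, 0, 0]]]'

```text
time_s: 3.08
position: [412.6, -213.5, 9.4]
orientation: [0.002, 0.049, 0.999, -0.001]
contact_force: [0.1, -0.4, 0.6]
gripper_width: 0.5
```

```bash
python3 - <<'E'
from rig import manip
from h import *
s=manip.state();print(s['position'],s['dq'].round(3));plan(s,[411,-213,7])
E
```

```text
[ 412.58797176 -213.51071958    9.39615604] [ 0.001  0.001  0.001 -0.001 -0.     0.   ]
rows 1 D [-1.6  0.5 -2.4] rv [-0.002  0.003  0.002]
[0.0033,0.0007,0.0048],[-0.0005,0.0011,0.0008]
```

Good; adjust slightly and close.

apply_moves --plan '[[[0.003, 0, 0.003], [0, 0.001, 0]], [[0, 0, 0], [0, 0, 0]]]'

```text
time_s: 3.32
position: [411.4, -213.6, 8.6]
orientation: [0.0, 0.049, 0.999, -0.001]
contact_force: [-0.0, 0.7, -0.1]
gripper_width: 0.502
```

apply_moves --plan '[[[0, 0, 0], [0, 0, 0]], [[0, 0, 0], [0, 0, 0]], [[0, 0, 0], [0, 0, 0]], [[0, 0, 0], [0, 0, 0]], [[0, 0, 0], [0, 0, 0]]]' --gripper 1 --squeeze 25

```text
time_s: 3.95
position: [411.7, -213.8, 9.0]
orientation: [0.001, 0.049, 0.999, -0.001]
contact_force: [0.3, -0.1, -0.2]
gripper_width: 0.247
```

```bash
python3 - <<'E'
from rig import manip
from h import *
s=manip.state();print(s['position'],s['gripper_width'],s['contact_force']);plan(s,[577.5,-180.5,120])
I=manip.camera_info('wrist');im,d=manip.get_image('wrist');cv2.imwrite('pics/w2.png',im[:,:,::-1])
E
```

```text
[ 411.67807752 -213.78758867    9.0389351 ] 0.24690185559369596 [ 0.27437137 -0.09086643 -0.18230656]
rows 4 D [165.8  33.3 111. ] rv [-0.002  0.002  0.002]
[-0.0810,0.0245,-0.0554],[-0.0002,0.0001,0.0002]
[-0.0810,0.0246,-0.0554],[-0.0002,0.0001,0.0002]
[-0.0809,0.0247,-0.0554],[-0.0002,0.0001,0.0002]
[-0.0809,0.0247,-0.0555],[-0.0002,0.0001,0.0002]
```

View pics/w2.png

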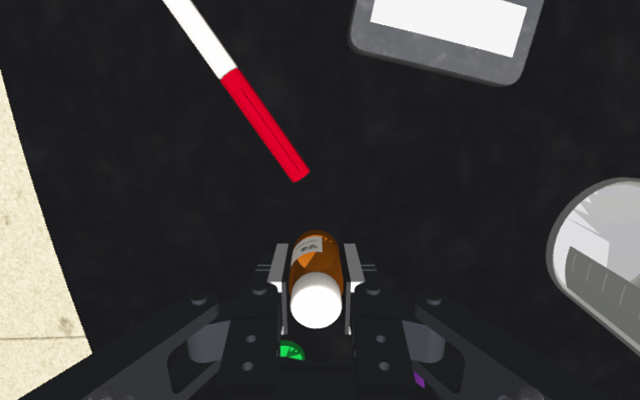

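The vial is held, opening 0.247 or about 21 mm. I'll lift it, and meanwhile cross-check the pad positions with the scene camera.

apply_moves --plan '[[[0, 0, -0.06], [0, 0, 0]], [[0, 0, -0.08], [0, 0, 0]], [[-0.03, 0.01, -0.06], [0, 0, 0]], [[-0.08, 0.025, -0.02], [0, 0, 0]], [[-0.1, 0.03, 0], [0, 0, 0]], [[-0.06, 0.02, 0], [0, 0, 0]], [[-0.03, 0.01, 0], [0, 0, 0]], [[0, 0, 0], [0, 0, 0]]]'

```text
time_s: 5.0
position: [569.9, -179.7, 122.2]
orientation: [0.001, 0.049, 0.999, -0.001]
contact_force: [0.1, 0.6, -0.3]
gripper_width: 0.248
```

```bash
python3 - <<'E'
from rig import manip
from h import *
np.set_printoptions(precision=1,suppress=True)
S=manip.camera_info('scene');si=np.load('pics/scene0.npz')['im']
m=(cv2.cvtColor(si,cv2.COLOR_RGB2HSV)[...,2]<75).astype(np.uint8)[195:295,305:445]
n,l,s,c=cv2.connectedComponentsWithStats(m)
for k in range(1,n):
    if 100<s[k,4]<1500:
        cs=cv2.findContours((l==k).astype(np.uint8),0,1)[0][0].reshape(-1,2)+[305,195.]
        W=plane(S,cs,9)[:,:2]; e=cv2.fitEllipse(W.astype(np.float32)); print(s[k,4],e)
s=manip.state();print(s['position'],s['gripper_width']);plan(s,[577.5,-180.5,30])
E
```

```text
329 ((597.75390625, 35.4281005859375), (60.3770866394043, 62.82324981689453), 41.262046813964844)
396 ((590.3624267578125, -38.17683410644531), (62.037841796875, 63.77131271362305), 29.715200424194336)
458 ((582.6043701171875, -111.4055404663086), (62.4512939453125, 63.04389190673828), 63.09843826293945)
543 ((575.5230712890625, -184.94146728515625), (62.41431427001953, 64.17232513427734), 69.73145294189453)
[ 569.9 -179.7  122.2] 0.2480985215850849
rows 2 D [  7.6  -0.8 -92.2] rv [-0.  0.  0.]
[-0.0074,0.0002,0.0922],[-0.0004,0.0003,0.0002]
[-0.0075,0.0001,0.0922],[-0.0004,0.0003,0.0002]
```

```bash
python3 - <<'E'
from rig import manip
from h import *
np.set_printoptions(precision=1,suppress=True)
for n in ['wrist','top','scene']:
    I=manip.camera_info(n);im,d=manip.get_image(n);cv2.imwrite(f'pics/{n}3.png',im[:,:,::-1]);np.savez(f'pics/{n}3.npz',im=im,d=d,**{k:I[k] for k in I})
E
```

```text
(no output)
```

View pics/wrist3.png

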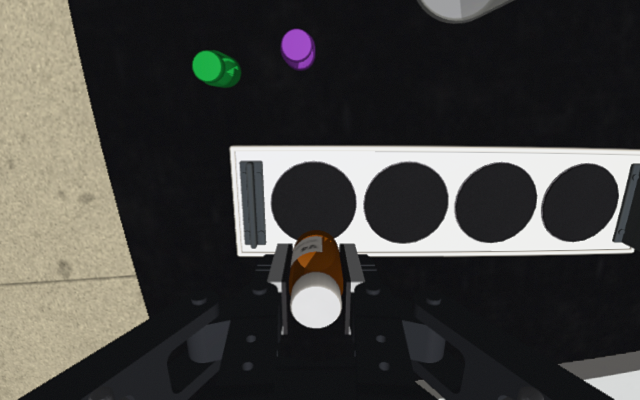

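View pics/scene3.png

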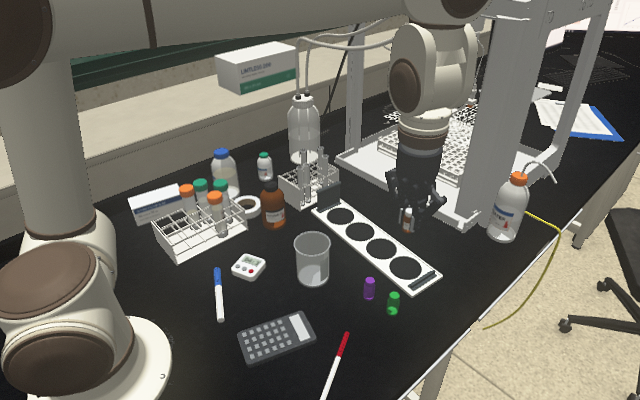

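```bash
python3 - <<'E'
from h import *
a=np.load('pics/wrist3.npz')
m=(cv2.cvtColor(a['im'],cv2.COLOR_RGB2HSV)[...,2]<90).astype(np.uint8)
for cx,cy,yc in [(314,195,225),(406,202,245),(496,202,245),(580,202,245)]:
    n,l,s,c=cv2.connectedComponentsWithStats(m[150:yc]); k=l[cy-150,cx]
    cs=max(cv2.findContours((l==k).astype(np.uint8),0,1)[0],key=len).reshape(-1,2)
    cs=cs[cs[:,1]<yc-152]+[0,150.]
    W=plane(a,cs,9)[:,:2]
    A=np.c_[2*W,np.ones(len(W))];p=np.linalg.lstsq(A,(W**2).sum(1),rcond=None)[0];print(s[k],p[:2],np.sqrt(p[2]+p[:2]@p[:2]))
    
E
```

```text
[ 272   12   84   63 4460] [ 578.27072681 -182.66804528] 32.95226672542643
[ 364   12   84   81 5288] [ 585.61435961 -109.64433199] 33.1027175828937
[ 455   13   82   80 5024] [592.79197981 -36.38276037] 33.27190848108006
[ 542   14   77   78 4540] [599.94112586  36.80499452] 33.417549738912996
```

```bash
python3 - <<'E'
from rig import manip
from h import *
a=np.load('pics/wrist3.npz')
c,s=cen(a['im'],(280,265,350,335),lambda h,s,v:(s<60)&(v>150));s0=manip.state();print(c,s,plane(a,c,s0['position'][2]-9+47),s0['position'])
plan(s0,[577.8,-182.7,25],n=3)
E
```

```text
[315.90417402 306.02057613] [  11   20   50   43 1701] [[ 569.73232539 -179.46464499  160.66374107]] [ 568.67932349 -180.2582409   122.66374107]
rows 3 D [  9.1  -2.4 -97.7] rv [-0.002  0.002 -0.   ]
[-0.0061,-0.0009,0.0651],[-0.0003,0.0002,-0.0000]
[-0.0061,-0.0009,0.0651],[-0.0003,0.0002,-0.0000]
[-0.0062,-0.0010,0.0651],[-0.0003,0.0002,-0.0000]
```

apply_moves --plan '[[[-0.007, -0.001, 0.06], [0, 0, 0]], [[-0.007, -0.001, 0.07], [0, 0, 0]], [[-0.005, -0.001, 0.04], [0, 0, 0]], [[0, 0, 0], [0, 0, 0]], [[0, 0, 0], [0, 0, 0]]]'

```text
time_s: 5.78
position: [575.9, -184.9, 38.8]
orientation: [0.003, 0.051, 0.999, -0.002]
contact_force: [-0.1, 0.3, 0.5]
gripper_width: 0.251
```

```bash
python3 - <<'E'
from rig import manip
from h import *
s=manip.state();print(s['position'],s['contact_force']);plan(s,[577.3,-183,18.5])
E
```

```text
[ 575.91765808 -184.91667393   38.81645112] [-0.12752907  0.32662654  0.47771179]
rows 1 D [  1.4   1.9 -20.3] rv [-0.003  0.006 -0.003]
[-0.0021,0.0042,0.0406],[-0.0011,0.0018,-0.0010]
```

apply_moves --plan '[[[-0.002, 0.004, 0.016], [-0.001, 0.002, -0.001]], [[0, 0, 0.016], [0, 0, 0]], [[0, 0, 0.004], [0, 0, 0]], [[0, 0, 0], [0, 0, 0]]]'

```text
time_s: 6.28
position: [578.0, -183.3, 21.9]
orientation: [0.001, 0.05, 0.999, -0.0]
contact_force: [-0.3, -0.6, -0.8]
gripper_width: 0.251
```

```bash
python3 - <<'E'
from rig import manip
from h import *
s=manip.state();print(s['position'],s['contact_force']);plan(s,[577.3,-183,18.5])
E
```

```text
[ 577.9673402  -183.26363937   21.86493346] [-0.28193819 -0.5722107  -0.84325194]
rows 1 D [-0.7  0.3 -3.4] rv [-0.001  0.002  0.   ]
[0.0014,0.0004,0.0067],[-0.0002,0.0006,0.0000]
```

apply_moves --plan '[[[0.001, 0, 0.006], [0, 0, 0]], [[0, 0, 0.001], [0, 0, 0]], [[0, 0, 0.001], [0, 0, 0]]]'

```text
time_s: 6.65
position: [577.6, -183.3, 18.0]
orientation: [0.001, 0.05, 0.999, -0.0]
contact_force: [0.1, -0.3, 4.1]
gripper_width: 0.247
```

Contact felt (4 N). I'll release and go straight up.

apply_moves --plan '[[[0, 0, 0], [0, 0, 0]], [[0, 0, 0], [0, 0, 0]], [[0, 0, 0], [0, 0, 0]], [[0, 0, 0], [0, 0, 0]], [[0, 0, -0.04], [0, 0, 0]], [[0, 0, -0.08], [0, 0, 0]], [[0, 0, -0.1], [0, 0, 0]], [[0, 0, -0.06], [0, 0, 0]], [[0, 0, 0], [0, 0, 0]]]' --gripper 0

```text
time_s: 7.78
position: [577.3, -183.1, 168.4]
orientation: [0.003, 0.05, 0.999, -0.001]
contact_force: [0.4, -0.3, -1.1]
gripper_width: 0.502
```

```bash
python3 - <<'E'
from rig import manip
from h import *
s=manip.state();print(s['position'],s['contact_force']);
I=manip.camera_info('wrist');im,d=manip.get_image('wrist');cv2.imwrite('pics/w4.png',im[:,:,::-1]);np.savez('pics/w4.npz',im=im,d=d,**{k:I[k] for k in I})
plan(s,[480,250,200])
E
```

```text
[ 577.27135696 -183.1351543   168.41432505] [ 0.35601785 -0.31471111 -1.11155551]
rows 8 D [-97.3 433.1  31.6] rv [-0.002  0.006  0.   ]
[0.0349,0.1053,-0.0083],[-0.0001,0.0002,0.0000]
[0.0349,0.1053,-0.0082],[-0.0001,0.0002,0.0000]
[0.0349,0.1053,-0.0082],[-0.0001,0.0002,0.0000]
[0.0349,0.1053,-0.0081],[-0.0001,0.0002,0.0000]
[0.0350,0.1053,-0.0081],[-0.0001,0.0002,0.0000]
[0.0350,0.1053,-0.0080],[-0.0001,0.0002,0.0000]
[0.0350,0.1053,-0.0080],[-0.0001,0.0002,0.0000]
[0.0350,0.1053,-0.0079],[-0.0001,0.0002,0.0000]
```

View pics/w4.png

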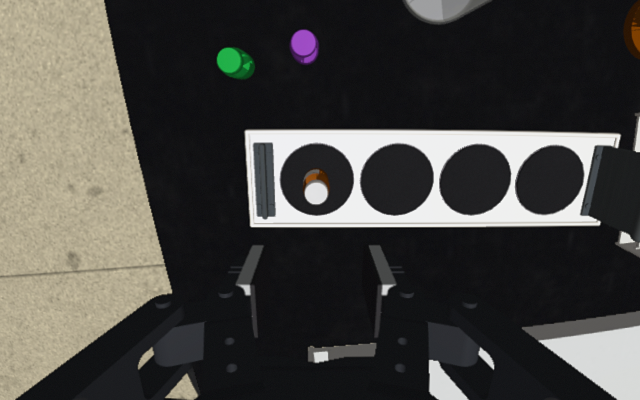

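Picture w4 shows the vial standing at (316,185) on the middle of the last pad. Next is the small green-cap bottle.

apply_moves --plan '[[[0.035, 0.105, -0.02], [0, 0, 0]], [[0.035, 0.105, -0.01], [0, 0, 0]], [[0.035, 0.105, -0.01], [0, 0, 0]], [[0.035, 0.105, -0.01], [0, 0, 0]], [[0.035, 0.105, 0], [0, 0, 0]], [[0.035, 0.105, 0], [0, 0, 0]], [[0.02, 0.105, 0], [0, 0, 0]], [[0, 0.08, 0], [0, 0, 0]], [[0, 0.03, 0], [0, 0, 0]], [[0, 0, 0], [0, 0, 0]]]' --gripper -0.7

```text
time_s: 9.07
position: [497.9, 260.1, 182.1]
orientation: [-0.004, 0.051, 0.999, -0.002]
contact_force: [0.1, -0.3, -0.4]
gripper_width: 0.849
```

```bash
python3 - <<'E'
from rig import manip
from h import *
s=manip.state();print(s['position'],s['joint_pos'].round(2))
plan(s,[560,321.5,190])
E
```

```text
[497.85008931 260.14086108 182.07081003] [0.48 0.11 0.11 1.58 0.   0.58]
rows 2 D [62.1 61.4  7.9] rv [-0.005 -0.009 -0.002]
[-0.0555,0.0673,-0.0088],[-0.0008,-0.0014,-0.0003]
[-0.0556,0.0673,-0.0083],[-0.0008,-0.0014,-0.0003]
```

apply_moves --plan '[[[-0.045, 0.06, 0], [0, -0.002, 0]], [[-0.045, 0.05, 0], [0, -0.001, 0]], [[-0.02, 0.02, 0], [0, 0, 0]], [[0, 0, 0], [0, 0, 0]]]'

```text
time_s: 9.57
position: [561.5, 314.1, 180.7]
orientation: [-0.0, 0.054, 0.999, -0.004]
contact_force: [0.4, -0.6, -1.0]
gripper_width: 0.853
```

```bash
python3 - <<'E'
from rig import manip
from h import *
s=manip.state();print(s['position'])
I=manip.camera_info('wrist');im,d=manip.get_image('wrist');cv2.imwrite('pics/w5.png',im[:,:,::-1]);np.savez('pics/w5.npz',im=im,d=d,**{k:I[k] for k in I})
c,st=cen(im,(200,0,450,400),lambda h,s,v:(h>65)&(h<95)&(s>110));print(c,st,plane(I,c,77))
plan(s,[574,321,22])
E
```

```text
[561.48807456 314.13198136 180.72898009]
[325.57179487 211.06153846] [110 196  32  31 780] [[573.61670108 319.67664298  77.        ]]
rows 3 D [  12.5    6.9 -158.7] rv [-0.008 -0.    -0.007]
[-0.0079,0.0063,0.1058],[-0.0008,-0.0001,-0.0008]
[-0.0078,0.0060,0.1058],[-0.0008,-0.0001,-0.0008]
[-0.0078,0.0057,0.1058],[-0.0008,-0.0001,-0.0008]
```

View pics/w5.png

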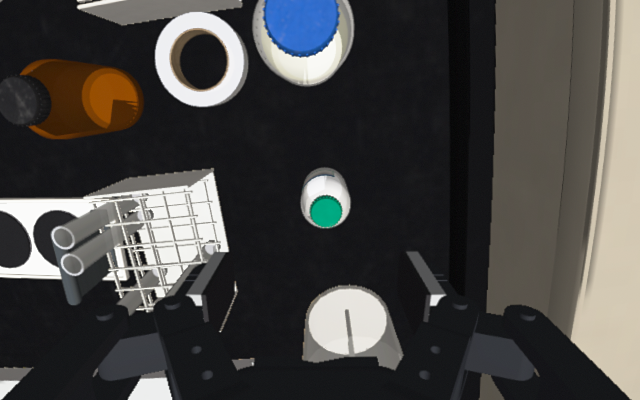

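apply_moves --plan '[[[-0.011, 0.009, 0.06], [-0.001, 0, -0.001]], [[-0.011, 0.006, 0.08], [-0.001, 0, -0.001]], [[-0.006, 0.003, 0.08], [0, 0, 0]], [[0, 0, 0.04], [0, 0, 0]], [[0, 0, 0], [0, 0, 0]]]'

```text
time_s: 10.25
position: [575.0, 314.5, 49.8]
orientation: [0.0, 0.053, 0.999, -0.001]
contact_force: [0.4, 0.8, 0.8]
gripper_width: 0.847
```

```bash
python3 - <<'E'
from rig import manip
from h import *
s=manip.state();print(s['position'])
plan(s,[573.7,320.3,18])
E
```

```text
[575.00321536 314.46503191  49.81280882]
rows 1 D [ -1.3   5.8 -31.8] rv [-0.001  0.001 -0.006]
[0.0039,0.0114,0.0636],[-0.0004,0.0003,-0.0019]
```

apply_moves --plan '[[[0.004, 0.012, 0.025], [0, 0, -0.002]], [[0, 0, 0.03], [0, 0, 0]], [[0, 0, 0.01], [0, 0, 0]], [[0, 0, 0], [0, 0, 0]]]'

```text
time_s: 10.75
position: [574.3, 320.7, 18.3]
orientation: [0.002, 0.05, 0.999, 0.0]
contact_force: [-0.7, -0.2, 0.1]
gripper_width: 0.848
```

```bash
python3 - <<'E'
from rig import manip
from h import *
s=manip.state();print(s['position'],s['contact_force'])
plan(s,[573.7,320.3,18])
E
```

```text
[574.3255655  320.71899475  18.30736239] [-0.65162869 -0.22838724  0.11040107]
rows 1 D [-0.6 -0.4 -0.3] rv [0.001 0.004 0.   ]
[0.0012,-0.0010,0.0006],[0.0002,0.0012,0.0001]
```

apply_moves --plan '[[[0.001, 0, 0], [0, 0, 0]], [[0, 0, 0], [0, 0, 0]], [[0, 0, 0], [0, 0, 0]], [[0, 0, 0], [0, 0, 0]], [[0, 0, 0], [0, 0, 0]]]' --gripper 1 --squeeze 30

```text
time_s: 11.38
position: [574.3, 321.0, 19.5]
orientation: [0.003, 0.05, 0.999, 0.001]
contact_force: [0.4, 0.0, -1.4]
gripper_width: 0.476
```

apply_moves --plan '[[[0, 0, -0.05], [0, 0, 0]], [[0, 0, -0.08], [0, 0, 0]], [[0, 0, -0.1], [0, 0, 0]], [[0, 0, -0.1], [0, 0, 0]], [[0, 0, -0.03], [0, 0, 0]], [[0, 0, 0], [0, 0, 0]]]'

```text
time_s: 12.12
position: [572.7, 320.5, 203.5]
orientation: [0.002, 0.05, 0.999, 0.0]
contact_force: [-0.5, 0.6, -2.0]
gripper_width: 0.476
```

```bash
python3 - <<'E'
from rig import manip
from h import *
s=manip.state();print(s['position'],s['gripper_width'],s['contact_force'])
I=manip.camera_info('wrist');im,d=manip.get_image('wrist');cv2.imwrite('pics/w6.png',im[:,:,::-1]);np.savez('pics/w6.npz',im=im,d=d,**{k:I[k] for k in I})
c,st=cen(im,(200,150,450,400),lambda h,s,v:(h>65)&(h<95)&(s>110));print(c,st,plane(I,c,s['position'][2]-18+77))
plan(s,[490,150,190])
E
```

```text
[572.7115634  320.49936168 203.48773393] 0.4756327262238221 [-0.4729285   0.64540699 -2.01786187]
[316.35685145 332.75065995] [  74  150   84   63 4167] [[567.84407985 321.25519131 262.48773393]]
rows 4 D [ -82.7 -170.5  -13.5] rv [0.    0.003 0.   ]
[0.0327,-0.0889,0.0066],[0.0000,0.0002,0.0000]
[0.0327,-0.0889,0.0067],[0.0000,0.0002,0.0000]
[0.0327,-0.0889,0.0067],[0.0000,0.0002,0.0000]
[0.0327,-0.0889,0.0067],[0.0000,0.0002,0.0000]
```

View pics/w6.png

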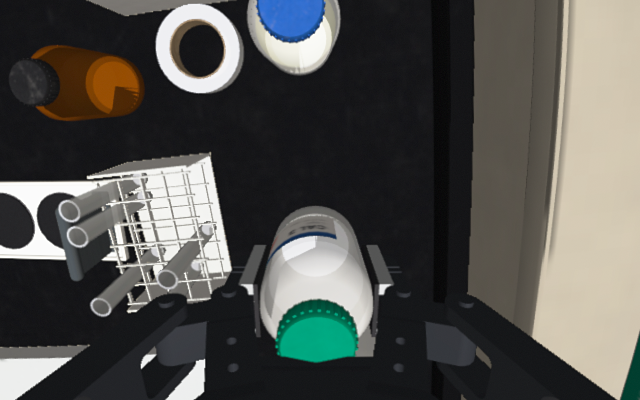

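apply_moves --plan '[[[0.033, -0.07, 0.005], [0, 0, 0]], [[0.04, -0.095, 0.005], [0, 0, 0]], [[0.04, -0.1, 0.005], [0, 0, 0]], [[0.02, -0.11, 0.005], [0, 0, 0]], [[0, -0.11, 0.005], [0, 0, 0]], [[-0.02, -0.11, 0], [0, 0, 0]], [[-0.05, -0.1, 0], [0, 0, 0]], [[-0.05, -0.08, 0], [0, 0, 0]], [[-0.03, -0.04, 0], [0, 0, 0]], [[0, 0, 0], [0, 0, 0]]]'

```text
time_s: 13.42
position: [533.4, -98.3, 173.0]
orientation: [-0.008, 0.049, 0.999, -0.002]
contact_force: [-1.4, 0.3, -1.2]
gripper_width: 0.481
```

```bash
python3 - <<'E'
from rig import manip
from h import *
s=manip.state();print(s['position'],s['gripper_width'],s['joint_pos'].round(2))
plan(s,[585.1,-109.6,60])
E
```

```text
[533.35784104 -98.26585218 172.99684888] 0.48064999728295366 [-0.18  0.07  0.05  1.56 -0.01 -0.08]
rows 3 D [  51.7  -11.3 -113. ] rv [-0.005 -0.016  0.002]
[-0.0363,-0.0038,0.0748],[-0.0005,-0.0017,0.0002]
[-0.0359,-0.0039,0.0750],[-0.0005,-0.0017,0.0002]
[-0.0355,-0.0040,0.0752],[-0.0005,-0.0017,0.0002]
```

apply_moves --plan '[[[-0.04, -0.01, 0.03], [-0.0005, -0.003, 0]], [[-0.04, -0.005, 0.06], [-0.0005, -0.002, 0]], [[-0.02, 0, 0.09], [0, 0, 0]], [[0, 0, 0.04], [0, 0, 0]], [[0, 0, 0], [0, 0, 0]]]'

```text
time_s: 14.05
position: [579.4, -107.2, 54.9]
orientation: [-0.003, 0.048, 0.999, 0.0]
contact_force: [-0.4, -0.3, 0.0]
gripper_width: 0.477
```

```bash
python3 - <<'E'
from rig import manip
from h import *
s=manip.state();print(s['position'],s['gripper_width'])
plan(s,[585.1,-109.6,30])
E
```

```text
[ 579.41115349 -107.2129481    54.88519116] 0.4770304530139021
rows 1 D [  5.7  -2.4 -24.9] rv [-0.    -0.006  0.004]
[-0.0121,-0.0036,0.0497],[-0.0001,-0.0020,0.0012]
```

apply_moves --plan '[[[-0.012, -0.0035, 0.012], [0, -0.002, 0.001]], [[0, 0, 0.02], [0, 0, 0]], [[0, 0, 0.012], [0, 0, 0]], [[0, 0, 0], [0, 0, 0]]]'

```text
time_s: 14.55
position: [586.2, -109.0, 33.7]
orientation: [0.002, 0.049, 0.999, -0.0]
contact_force: [0.2, 0.6, -0.5]
gripper_width: 0.474
```

```bash
python3 - <<'E'
from rig import manip
from h import *
s=manip.state();print(s['position'],s['contact_force'])
plan(s,[585.1,-109.6,28])
E
```

```text
[ 586.17567676 -108.9767566    33.7013504 ] [ 0.22186293  0.60881727 -0.50430345]
rows 1 D [-1.1 -0.6 -5.7] rv [-0.     0.003  0.001]
[0.0021,-0.0014,0.0114],[-0.0001,0.0011,0.0005]
```

apply_moves --plan '[[[0.002, -0.001, 0.009], [0, 0.001, 0]], [[0, 0, 0.002], [0, 0, 0]], [[0, 0, 0], [0, 0, 0]]]'

```text
time_s: 14.92
position: [585.4, -109.6, 28.6]
orientation: [0.001, 0.049, 0.999, -0.0]
contact_force: [-0.2, 0.3, -0.3]
gripper_width: 0.479
```

apply_moves --plan '[[[0, 0, 0.002], [0, 0, 0]], [[0, 0, 0.001], [0, 0, 0]]]'

```text
time_s: 15.18
position: [585.7, -109.7, 28.1]
orientation: [0.001, 0.049, 0.999, -0.0]
contact_force: [-2.5, 0.5, 4.4]
gripper_width: 0.479
```

apply_moves --plan '[[[0, 0, 0], [0, 0, 0]], [[0, 0, 0], [0, 0, 0]], [[0, 0, 0], [0, 0, 0]], [[0, 0, 0], [0, 0, 0]], [[0, 0, -0.04], [0, 0, 0]], [[0, 0, -0.08], [0, 0, 0]], [[0, 0, -0.1], [0, 0, 0]], [[0, 0, -0.1], [0, 0, 0]], [[0, 0, -0.05], [0, 0, 0]], [[0, 0, 0], [0, 0, 0]]]' --gripper -0.5

```text
time_s: 16.42
position: [584.8, -109.4, 217.2]
orientation: [0.0, 0.049, 0.999, -0.0]
contact_force: [0.4, -0.1, -0.3]
gripper_width: 0.753
```

```bash
python3 - <<'E'
from rig import manip
from h import *
s=manip.state();print(s['position'],s['contact_force']);
I=manip.camera_info('wrist');im,d=manip.get_image('wrist');cv2.imwrite('pics/w7.png',im[:,:,::-1]);np.savez('pics/w7.npz',im=im,d=d,**{k:I[k] for k in I})
plan(s,[450,133.5,200],tilt=0.2)
E
```

```text
[ 584.79742126 -109.35714544  217.18532258] [ 0.4429864  -0.05392789 -0.27278501]
rows 5 D [-134.8  242.9  -17.2] rv [-0.    -0.2    0.001]
[0.0632,0.0914,0.0068],[-0.0000,-0.0127,0.0001]
[0.0635,0.0914,0.0043],[-0.0000,-0.0127,0.0001]
[0.0636,0.0913,0.0018],[-0.0000,-0.0127,0.0001]
[0.0636,0.0913,-0.0008],[-0.0000,-0.0127,0.0001]
[0.0636,0.0913,-0.0033],[-0.0000,-0.0127,0.0001]
```

View pics/w7.png

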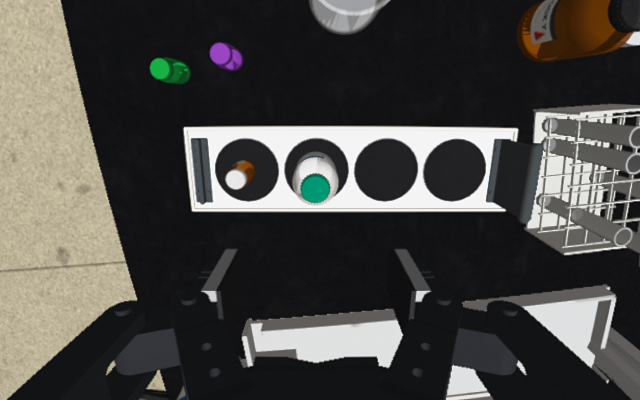

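apply_moves --plan '[[[0.05, 0.07, 0], [0, -0.0127, 0]], [[0.063, 0.091, 0], [0, -0.0127, 0]], [[0.063, 0.091, 0], [0, -0.0127, 0]], [[0.05, 0.091, 0], [0, -0.0127, 0]], [[0.02, 0.06, 0], [0, -0.0127, 0]], [[0, 0.02, 0], [0, 0, 0]], [[0, 0, 0], [0, 0, 0]]]'

```text
time_s: 17.35
position: [477.6, 118.1, 193.5]
orientation: [0.094, 0.05, 0.994, -0.006]
contact_force: [-0.3, -0.2, -0.0]
gripper_width: 0.745
```

```bash
python3 - <<'E'
from rig import manip
from h import *
s=manip.state();print(s['position'])
I=manip.camera_info('wrist');im,d=manip.get_image('wrist');cv2.imwrite('pics/w8.png',im[:,:,::-1]);np.savez('pics/w8.npz',im=im,d=d,**{k:I[k] for k in I})
print(proj(I,[[466.5,133.5,115],[466.5,133.5,0]]))
plan(s,[466.5,133.5,140],tilt=0.2)
E
```

```text
[477.55634951 118.10150159 193.45424349]
[[337.69626929 169.06631127]
 [330.94722203 123.62421047]]
rows 2 D [-11.1  15.4 -53.5] rv [-0.002 -0.012  0.   ]
[0.0223,0.0143,0.0501],[-0.0003,-0.0018,0.0001]
[0.0226,0.0143,0.0500],[-0.0003,-0.0018,0.0001]
```

View pics/w8.png

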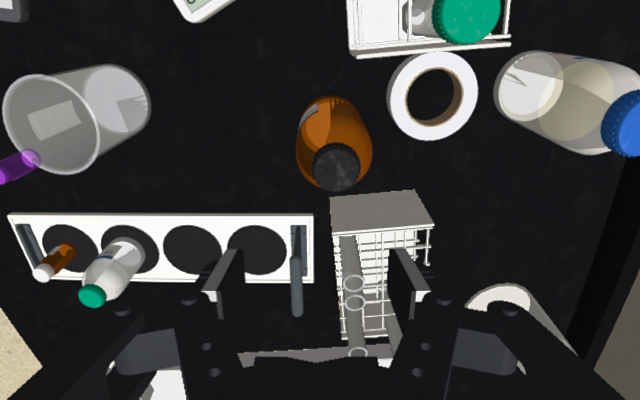

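apply_moves --plan '[[[0.022, 0.016, 0.05], [0, -0.002, 0]], [[0.022, 0.016, 0.04], [0, -0.002, 0]], [[0, 0, 0], [0, 0, 0]], [[0, 0, 0], [0, 0, 0]]]'

```text
time_s: 17.9
position: [468.3, 131.1, 143.4]
orientation: [0.099, 0.053, 0.994, -0.007]
contact_force: [-0.0, -0.5, 0.8]
gripper_width: 0.752
```

```bash
python3 - <<'E'
from rig import manip
from h import *
s=manip.state();print(s['position'])
plan(s,[467.5,133.5,99],tilt=0.2,n=2)
E
```

```text
[468.32183904 131.11703243 143.44427312]
rows 2 D [ -0.8   2.4 -44.4] rv [-0.005 -0.001 -0.005]
[0.0098,0.0024,0.0434],[-0.0008,-0.0002,-0.0009]
[0.0098,0.0024,0.0433],[-0.0008,-0.0002,-0.0009]
```

apply_moves --plan '[[[0.009, 0.005, 0.03], [-0.001, 0, -0.001]], [[0.009, 0, 0.04], [-0.0005, 0, 0]], [[0.002, 0, 0.01], [0, 0, 0]], [[0, 0, 0], [0, 0, 0]]]'

```text
time_s: 18.4
position: [468.2, 133.0, 101.7]
orientation: [0.1, 0.052, 0.994, -0.004]
contact_force: [0.3, -0.2, -0.0]
gripper_width: 0.753
```

```bash
python3 - <<'E'
from rig import manip
from h import *
s=manip.state();print(s['position'],s['contact_force'])
plan(s,[467.5,133.5,99],tilt=0.2)
E
```

```text
[468.22468452 132.98158821 101.68500226] [ 0.28449006 -0.19199781 -0.02704818]
rows 1 D [-0.7  0.5 -2.7] rv [ 0.001  0.    -0.004]
[0.0026,0.0009,0.0050],[0.0002,0.0001,-0.0013]
```

apply_moves --plan '[[[0.003, 0.001, 0.005], [0, 0, -0.001]], [[0, 0, 0], [0, 0, 0]]]'

```text
time_s: 18.65
position: [467.8, 133.8, 99.9]
orientation: [0.1, 0.05, 0.994, -0.004]
contact_force: [0.1, 0.2, -0.5]
gripper_width: 0.75
```

apply_moves --plan '[[[0, 0, 0], [0, 0, 0]], [[0, 0, 0], [0, 0, 0]], [[0, 0, 0], [0, 0, 0]], [[0, 0, 0], [0, 0, 0]], [[0, 0, 0], [0, 0, 0]], [[0, 0, 0], [0, 0, 0]]]' --gripper 1 --squeeze 60

```text
time_s: 19.4
position: [468.8, 132.6, 102.3]
orientation: [0.102, 0.05, 0.993, -0.006]
contact_force: [-0.2, -0.6, 1.8]
gripper_width: 0.351
```

```bash
python3 - <<'E'
from rig import manip
from h import *
s=manip.state();print(s['position'],s['contact_force'],s['gripper_width'])
I=manip.camera_info('wrist');im,d=manip.get_image('wrist');cv2.imwrite('pics/w9.png',im[:,:,::-1])
I=manip.camera_info('scene');im,d=manip.get_image('scene');cv2.imwrite('pics/s9.png',cv2.resize(im[100:280,180:420,::-1],None,fx=3,fy=3))
E
```

```text
[468.75189047 132.6194414  102.34830817] [-0.17501858 -0.57283393  1.81668866] 0.350778014472896
```

View pics/w9.png

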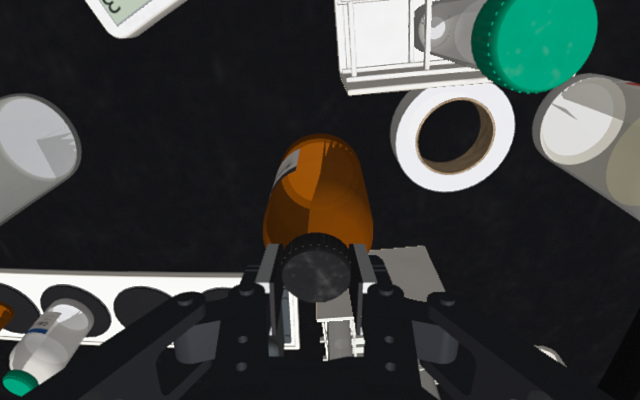

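View pics/s9.png

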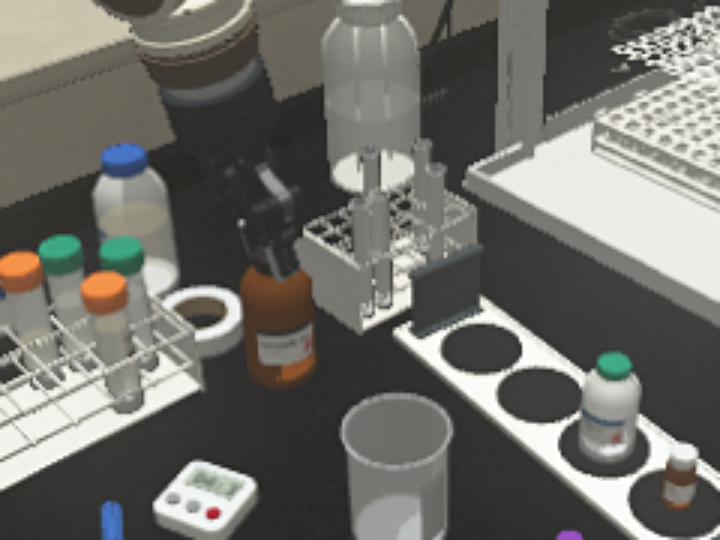

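apply_moves --plan '[[[-0.006, 0, -0.03], [0, 0, 0]], [[-0.012, 0, -0.06], [0, 0, 0]], [[-0.012, 0, -0.06], [0, 0, 0]], [[-0.006, 0, -0.03], [0, 0, 0]], [[0, 0, 0], [0, 0, 0]]]'

```text
time_s: 20.12
position: [467.2, 133.7, 197.3]
orientation: [0.101, 0.05, 0.994, -0.005]
contact_force: [-0.3, -0.3, -2.5]
gripper_width: 0.342
```

```bash
python3 - <<'E'
from rig import manip
from h import *
s=manip.state();print(s['position'],s['contact_force'],s['gripper_width'])
I=manip.camera_info('scene');im,d=manip.get_image('scene');cv2.imwrite('pics/s10.png',cv2.resize(im[100:280,180:420,::-1],None,fx=3,fy=3))
plan(s,[594.6,-36,190],tilt=0.2)
E
```

```text
[467.23212939 133.68205776 197.32322597] [-0.26414119 -0.2956532  -2.52049219] 0.34198608555160753
rows 4 D [ 127.4 -169.7   -7.3] rv [ 0.001  0.002 -0.001]
[-0.0697,-0.0780,0.0180],[0.0000,0.0002,-0.0001]
[-0.0697,-0.0780,0.0179],[0.0000,0.0002,-0.0001]
[-0.0697,-0.0781,0.0179],[0.0000,0.0002,-0.0001]
[-0.0697,-0.0781,0.0179],[0.0000,0.0002,-0.0001]
```

View pics/s10.png

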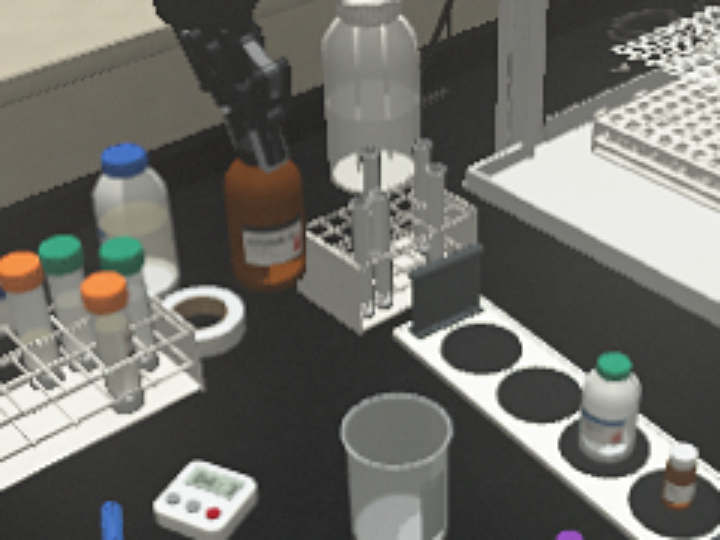

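Picture s10 shows the amber bottle lifted and upright at crop (268,225). I'll carry it gently to pad 2.

apply_moves --plan '[[[-0.025, -0.028, 0.005], [0, 0, 0]], [[-0.045, -0.05, 0.01], [0, 0, 0]], [[-0.055, -0.065, 0.015], [0, 0, 0]], [[-0.055, -0.065, 0.015], [0, 0, 0]], [[-0.045, -0.05, 0.01], [0, 0, 0]], [[-0.025, -0.025, 0.005], [0, 0, 0]], [[-0.01, -0.01, 0], [0, 0, 0]], [[0, 0, 0], [0, 0, 0]]]'

```text
time_s: 21.18
position: [584.5, -29.1, 181.3]
orientation: [0.093, 0.049, 0.994, -0.005]
contact_force: [-1.3, 0.1, -2.9]
gripper_width: 0.346
```

```bash
python3 - <<'E'
from rig import manip
from h import *
s=manip.state();print(s['position'],s['contact_force'],s['gripper_width'],s['dq'].round(3))
for n in ['wrist','scene']:
    I=manip.camera_info(n);im,d=manip.get_image(n);cv2.imwrite(f'pics/{n}11.png',im[:,:,::-1]);np.savez(f'pics/{n}11.npz',im=im,d=d,**{k:I[k] for k in I})
plan(s,[594.6,-36,130],tilt=0.2)
E
```

```text
[584.51844818 -29.05180555 181.25527647] [-1.27557833  0.14912931 -2.87041912] 0.34566494725654295 [ 0.006 -0.002 -0.008  0.004  0.002  0.004]
rows 1 D [ 10.1  -6.9 -51.3] rv [-0.    -0.013  0.002]
[-0.0020,-0.0118,0.1047],[-0.0000,-0.0043,0.0007]
```

View pics/wrist11.png

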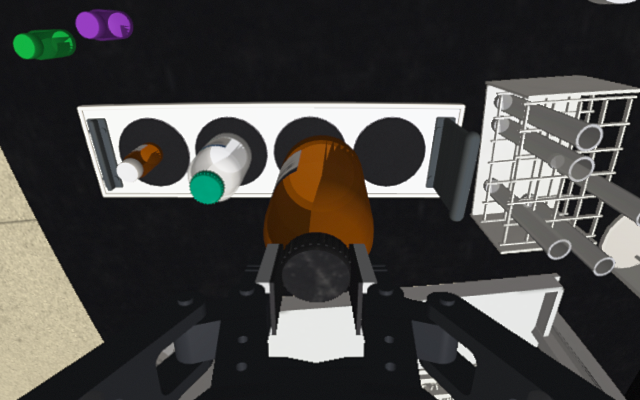

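View pics/scene11.png

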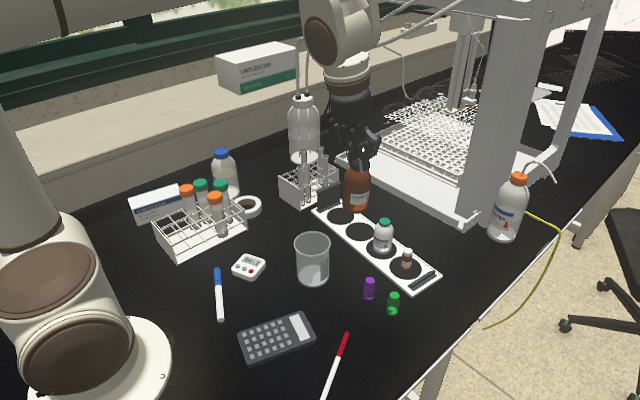

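apply_moves --plan '[[[-0.006, -0.012, 0.03], [0, -0.005, 0.0005]], [[0.008, -0.002, 0.05], [0, -0.001, 0]], [[0.005, 0, 0.025], [0, 0, 0]], [[0, 0, 0], [0, 0, 0]], [[0, 0, 0], [0, 0, 0]]]'

```text
time_s: 21.9
position: [590.4, -32.9, 131.0]
orientation: [0.105, 0.047, 0.993, -0.005]
contact_force: [0.6, 0.2, -2.8]
gripper_width: 0.345
```

```bash
python3 - <<'E'
from rig import manip
from h import *
s=manip.state();print(s['position'],s['contact_force'])
plan(s,[594.6,-36,112],tilt=0.203)
E
```

```text
[590.40423157 -32.86629928 131.04337915] [ 0.62956773  0.15900971 -2.80103619]
rows 1 D [  4.2  -3.1 -19. ] rv [0.002 0.007 0.006]
[-0.0008,-0.0055,0.0391],[0.0006,0.0023,0.0018]
```

apply_moves --plan '[[[-0.008, -0.006, 0.01], [0.0005, 0.002, 0.002]], [[0.002, 0, 0.012], [0, 0, 0]], [[0.001, 0, 0.005], [0, 0, 0]], [[0, 0, 0], [0, 0, 0]], [[0, 0, 0], [0, 0, 0]]]'

```text
time_s: 22.52
position: [596.5, -36.6, 119.1]
orientation: [0.102, 0.05, 0.993, -0.005]
contact_force: [0.6, 0.5, -2.7]
gripper_width: 0.348
```

```bash
python3 - <<'E'
from rig import manip
from h import *
s=manip.state();print(s['position'],s['contact_force'])
plan(s,[594.6,-36,112],tilt=0.203)
E
```

```text
[596.48721963 -36.60321316 119.08118873] [ 0.56407824  0.45492905 -2.71576071]
rows 1 D [-1.9  0.6 -7.1] rv [ 0.     0.002 -0.001]
[0.0067,0.0008,0.0131],[0.0001,0.0008,-0.0004]
```

apply_moves --plan '[[[0.006, 0.001, 0.009], [0, 0.0005, 0]], [[0.001, 0, 0.003], [0, 0, 0]], [[0, 0, 0], [0, 0, 0]]]'

```text
time_s: 22.9
position: [594.1, -35.8, 112.1]
orientation: [0.102, 0.05, 0.994, -0.005]
contact_force: [0.7, 0.4, -2.4]
gripper_width: 0.344
```

apply_moves --plan '[[[0, 0, 0.002], [0, 0, 0]], [[0, 0, 0.001], [0, 0, 0]]]'

```text
time_s: 23.15
position: [595.0, -35.8, 111.8]
orientation: [0.103, 0.05, 0.993, -0.005]
contact_force: [-1.3, 0.4, 0.1]
gripper_width: 0.347
```

apply_moves --plan '[[[0, 0, 0.002], [0, 0, 0]], [[0, 0, 0.001], [0, 0, 0]]]'

```text
time_s: 23.4
position: [596.1, -35.8, 111.8]
orientation: [0.104, 0.05, 0.993, -0.005]
contact_force: [-1.7, -0.5, 3.6]
gripper_width: 0.345
```

```bash
python3 - <<'E'
from rig import manip
from h import *
s=manip.state();print(s['position'],s['contact_force'],s['moment'])
for n in ['scene']:
    I=manip.camera_info(n);im,d=manip.get_image(n);cv2.imwrite(f'pics/{n}12.png',cv2.resize(im[120:270,280:440,::-1],None,fx=4,fy=4))
E
```

```text
[596.09819788 -35.82568824 111.75885229] [-1.73961058 -0.46341914  3.62294984] [1.36324214e-04 5.40622411e-01 2.22844922e-03]
```

View pics/scene12.png

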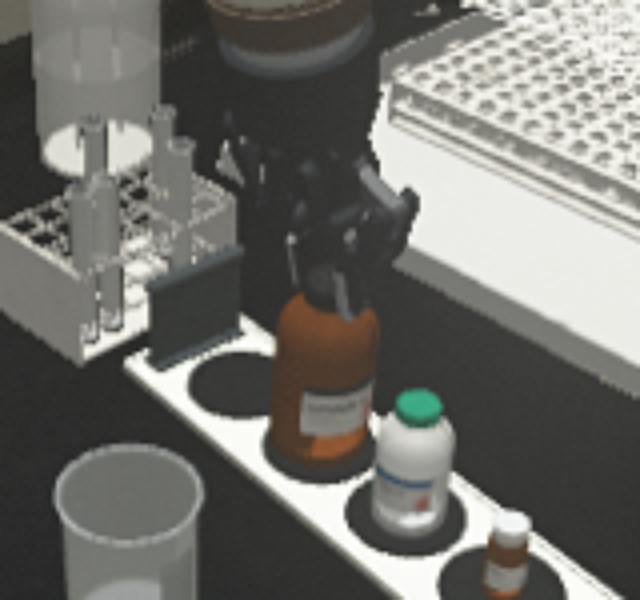

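apply_moves --plan '[[[0.002, 0, 0], [0, 0.001, 0]], [[0, 0, 0], [0, 0, 0]], [[0, 0, 0], [0, 0, 0]], [[0, 0, 0], [0, 0, 0]], [[-0.004, 0, -0.03], [0, 0, 0]], [[-0.01, 0, -0.06], [0, 0, 0]], [[-0.01, 0, -0.1], [0, 0, 0]], [[0, 0, -0.08], [0, 0, 0]], [[0, 0, 0], [0, 0, 0]]]' --gripper -0.4

```text
time_s: 24.58
position: [578.4, -34.3, 253.5]
orientation: [0.103, 0.05, 0.993, -0.005]
contact_force: [0.6, -0.1, -0.2]
gripper_width: 0.699
```

```bash
python3 - <<'E'
from rig import manip
from h import *
s=manip.state();print(s['position'],s['contact_force'])
for n in ['wrist']:
    I=manip.camera_info(n);im,d=manip.get_image(n);cv2.imwrite(f'pics/{n}13.png',im[:,:,::-1])
plan(s,[447,319.5,210],tilt=0.2)
E
```

```text
[578.36650706 -34.28492027 253.52033756] [ 0.57218655 -0.09443895 -0.17637432]
rows 7 D [-131.4  353.8  -43.5] rv [ 0.001  0.006 -0.001]
[0.0491,0.0968,0.0025],[0.0000,0.0003,-0.0001]
[0.0491,0.0968,0.0026],[0.0000,0.0003,-0.0001]
[0.0490,0.0968,0.0026],[0.0000,0.0003,-0.0001]
[0.0490,0.0968,0.0026],[0.0000,0.0003,-0.0001]
[0.0490,0.0968,0.0027],[0.0000,0.0003,-0.0001]
[0.0490,0.0968,0.0027],[0.0000,0.0003,-0.0001]
[0.0490,0.0968,0.0027],[0.0000,0.0003,-0.0001]
```

View pics/wrist13.png

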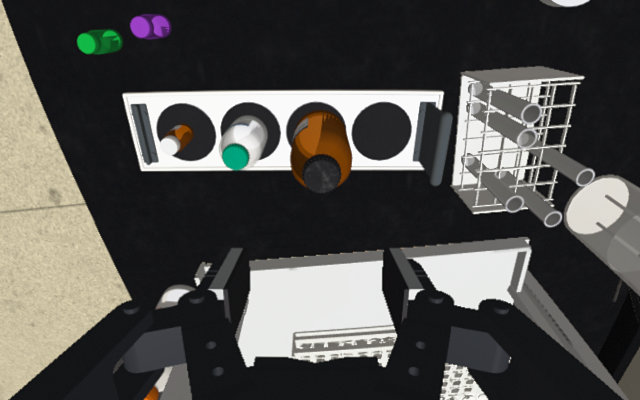

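apply_moves --plan '[[[0.035, 0.07, 0], [0, 0, 0]], [[0.049, 0.097, 0.003], [0, 0, 0]], [[0.049, 0.097, 0.003], [0, 0, 0]], [[0.049, 0.097, 0.003], [0, 0, 0]], [[0.049, 0.097, 0.003], [0, 0, 0]], [[0.049, 0.097, 0.003], [0, 0, 0]], [[0.04, 0.07, 0.003], [0, 0, 0]], [[0.015, 0.03, 0], [0, 0, 0]], [[0, 0, 0], [0, 0, 0]]]' --gripper -0.6

```text
time_s: 25.75
position: [444.1, 316.1, 199.6]
orientation: [0.097, 0.051, 0.994, -0.008]
contact_force: [-0.4, 0.6, -0.1]
gripper_width: 0.8
```

```bash
python3 - <<'E'
from rig import manip
from h import *
s=manip.state();print(s['position'])
I=manip.camera_info('wrist');im,d=manip.get_image('wrist');cv2.imwrite('pics/w14.png',im[:,:,::-1]);np.savez('pics/w14.npz',im=im,d=d,**{k:I[k] for k in I})
c,st=cen(im,(150,0,500,400),lambda h,s,v:(h>100)&(h<125)&(s>120));print(c,st,plane(I,c,132))
plan(s,[448,319.5,160],tilt=0.2)
E
```

```text
[444.12328346 316.09630245 199.57138918]
[320.02132701 195.47562627] [ 140  165   62   61 2954] [[446.13728171 318.37897324 132.        ]]
rows 1 D [  3.9   3.4 -39.6] rv [-0.006 -0.004 -0.002]
[0.0085,0.0080,0.0790],[-0.0019,-0.0014,-0.0007]
```

View pics/w14.png

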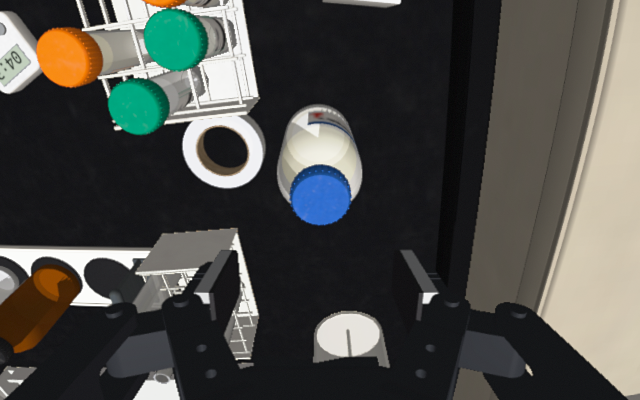

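apply_moves --plan '[[[0.006, 0.007, 0.04], [-0.002, -0.001, 0]], [[0.008, 0.001, 0.035], [0, 0, 0]], [[0, 0, 0], [0, 0, 0]], [[0, 0, 0], [0, 0, 0]]]'

```text
time_s: 26.3
position: [447.5, 315.7, 161.6]
orientation: [0.1, 0.054, 0.994, -0.005]
contact_force: [0.1, 0.3, 0.4]
gripper_width: 0.8
```

```bash
python3 - <<'E'
from rig import manip
from h import *
s=manip.state();print(s['position'])
plan(s,[448,319.3,117],tilt=0.2,n=2)
E
```

```text
[447.46132972 315.72122607 161.55998901]
rows 2 D [  0.5   3.6 -44.6] rv [-0.001  0.    -0.008]
[0.0087,0.0036,0.0437],[-0.0001,0.0000,-0.0013]
[0.0087,0.0036,0.0437],[-0.0001,0.0000,-0.0013]
```

apply_moves --plan '[[[0.008, 0.007, 0.03], [0, 0, -0.002]], [[0.008, 0, 0.04], [0, 0, 0]], [[0.002, 0, 0.01], [0, 0, 0]], [[0, 0, 0], [0, 0, 0]]]'

```text
time_s: 26.8
position: [447.6, 319.9, 119.5]
orientation: [0.101, 0.05, 0.994, -0.005]
contact_force: [-0.6, 0.4, -0.0]
gripper_width: 0.799
```

```bash
python3 - <<'E'
from rig import manip
from h import *
s=manip.state();print(s['position'])
plan(s,[448,319.3,117],tilt=0.2)
E
```

```text
[447.57429008 319.88724625 119.5339094 ]
rows 1 D [ 0.4 -0.6 -2.5] rv [ 0.001  0.002 -0.001]
[0.0001,-0.0011,0.0052],[0.0002,0.0005,-0.0004]
```

apply_moves --plan '[[[0, -0.001, 0.005], [0, 0, 0]], [[0, 0, 0], [0, 0, 0]]]'

```text
time_s: 27.05
position: [448.3, 319.7, 117.9]
orientation: [0.101, 0.05, 0.994, -0.004]
contact_force: [-0.2, -0.4, -0.3]
gripper_width: 0.799
```

apply_moves --plan '[[[0, 0, 0], [0, 0, 0]], [[0, 0, 0], [0, 0, 0]], [[0, 0, 0], [0, 0, 0]], [[0, 0, 0], [0, 0, 0]], [[0, 0, 0], [0, 0, 0]], [[0, 0, 0], [0, 0, 0]]]' --gripper 1 --squeeze 60

```text
time_s: 27.8
position: [448.7, 319.7, 119.1]
orientation: [0.102, 0.05, 0.994, -0.004]
contact_force: [-0.4, 0.2, -0.2]
gripper_width: 0.442
```

```bash
python3 - <<'E'
from rig import manip
from h import *
s=manip.state();print(s['position'],s['gripper_width'])
I=manip.camera_info('wrist');im,d=manip.get_image('wrist');cv2.imwrite('pics/w15.png',im[:,:,::-1]);np.savez('pics/w15.npz',im=im,d=d,**{k:I[k] for k in I})
plan(s,[448,319.3,220],tilt=0.2)
E
```

```text
[448.69661698 319.67501409 119.07275238] 0.4423822639557006
rows 2 D [ -0.7  -0.4 100.9] rv [ 0.002  0.004 -0.002]
[-0.0198,-0.0002,-0.0990],[0.0003,0.0006,-0.0003]
[-0.0196,-0.0003,-0.0990],[0.0003,0.0006,-0.0003]
```

View pics/w15.png

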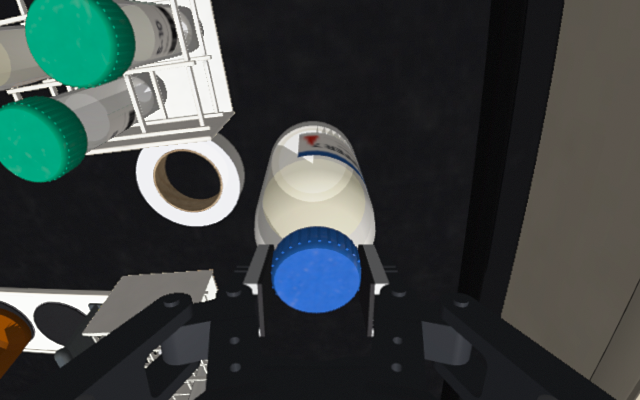

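apply_moves --plan '[[[-0.006, 0, -0.03], [0, 0, 0]], [[-0.012, 0, -0.06], [0, 0, 0]], [[-0.016, 0, -0.08], [0, 0, 0]], [[-0.008, 0, -0.04], [0, 0, 0]], [[0, 0, 0], [0, 0, 0]]]'

```text
time_s: 28.48
position: [447.2, 319.3, 231.1]
orientation: [0.101, 0.05, 0.994, -0.004]
contact_force: [0.1, 0.1, -4.1]
gripper_width: 0.44
```

```bash
python3 - <<'E'
from rig import manip
from h import *
s=manip.state();print(s['position'],s['gripper_width'],s['contact_force'])
I=manip.camera_info('scene');im,d=manip.get_image('scene');cv2.imwrite('pics/s16.png',cv2.resize(im[60:260,150:420,::-1],None,fx=2.5,fy=2.5))
plan(s,[470,60,s['position'][2]],tilt=0.203)
E
```

```text
[447.23070299 319.3118954  231.06215558] 0.4404068187482938 [ 0.09742624  0.13416738 -4.06196129]
rows 5 D [  22.8 -259.3    0. ] rv [ 0.002 -0.001 -0.001]
[-0.0191,-0.1023,0.0037],[0.0001,-0.0001,-0.0001]
[-0.0191,-0.1023,0.0038],[0.0001,-0.0001,-0.0001]
[-0.0191,-0.1023,0.0038],[0.0001,-0.0001,-0.0001]
[-0.0191,-0.1023,0.0038],[0.0001,-0.0001,-0.0001]
[-0.0190,-0.1023,0.0039],[0.0001,-0.0001,-0.0001]
```

View pics/s16.png

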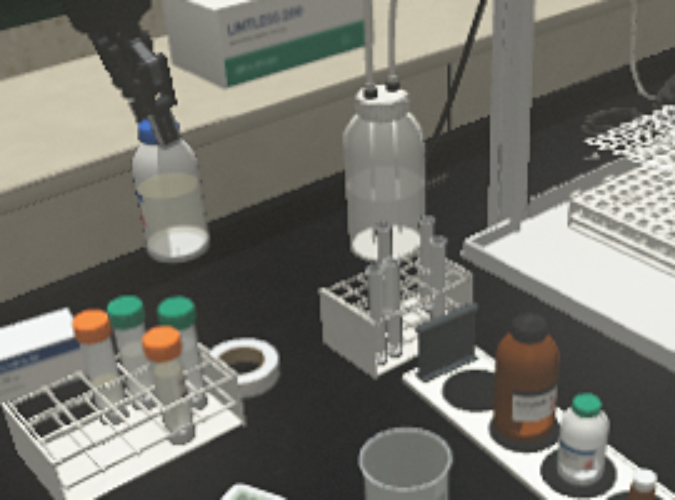

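The tallest bottle is hanging from its cap, near upright, at crop (170,190). I'll carry it toward pad 1.

apply_moves --plan '[[[-0.008, -0.035, 0], [0, 0, 0]], [[-0.015, -0.07, 0], [0, 0, 0]], [[-0.019, -0.09, 0], [0, 0, 0]], [[-0.019, -0.1, 0], [0, 0, 0]], [[-0.019, -0.1, 0], [0, 0, 0]], [[-0.015, -0.08, 0], [0, 0, 0]], [[-0.01, -0.04, 0], [0, 0, 0]], [[0, -0.01, 0], [0, 0, 0]], [[0, 0, 0], [0, 0, 0]]]'

```text
time_s: 29.65
position: [467.1, 38.3, 230.9]
orientation: [0.094, 0.05, 0.994, -0.009]
contact_force: [0.5, -0.5, -2.6]
gripper_width: 0.446
```

```bash
python3 - <<'E'
from rig import manip
from h import *
s=manip.state();print(s['position'],s['gripper_width'],s['contact_force'])
plan(s,[601.4,37.5,200],tilt=0.203)
E
```

```text
[467.12335856  38.33944217 230.91044714] 0.4464391996983014 [ 0.46485377 -0.48103299 -2.55474205]
rows 3 D [134.3  -0.8 -30.9] rv [-0.008 -0.013 -0.001]
[-0.0836,0.0087,0.0370],[-0.0008,-0.0014,-0.0001]
[-0.0835,0.0086,0.0374],[-0.0008,-0.0014,-0.0001]
[-0.0833,0.0085,0.0378],[-0.0008,-0.0014,-0.0001]
```

apply_moves --plan '[[[-0.03, 0.003, 0.01], [-0.001, -0.002, 0]], [[-0.055, 0.006, 0.015], [-0.001, -0.002, 0]], [[-0.07, 0.007, 0.02], [0, -0.001, 0]], [[-0.055, 0.005, 0.02], [0, 0, 0]], [[-0.03, 0.003, 0.01], [0, 0, 0]], [[0, 0, 0], [0, 0, 0]], [[0, 0, 0], [0, 0, 0]]]'

```text
time_s: 30.52
position: [599.9, 44.0, 213.4]
orientation: [0.102, 0.046, 0.994, -0.005]
contact_force: [0.7, 0.1, -3.9]
gripper_width: 0.439
```

```bash
python3 - <<'E'
from rig import manip
from h import *
s=manip.state();print(s['position'],s['gripper_width'],s['contact_force'])
for n in ['wrist','scene']:
    I=manip.camera_info(n);im,d=manip.get_image(n);cv2.imwrite(f'pics/{n}17.png',im[:,:,::-1])
plan(s,[601.4,37.5,160],tilt=0.203)
E
```

```text
[599.91490694  44.02922421 213.3894546 ] 0.4393356314467797 [ 0.6555424   0.1196743  -3.86474598]
rows 1 D [  1.5  -6.5 -53.4] rv [0.001 0.001 0.008]
[0.0176,-0.0127,0.1054],[0.0004,0.0004,0.0025]
```

View pics/wrist17.png

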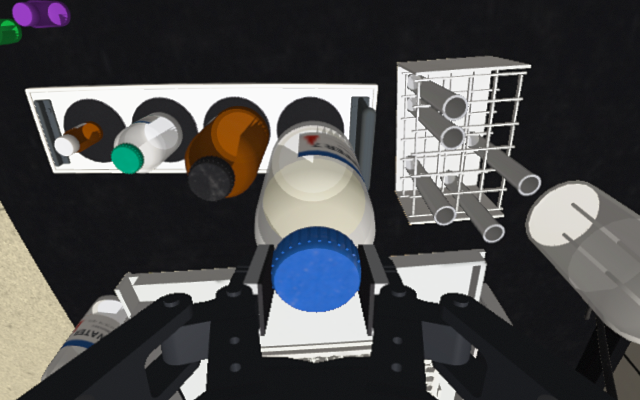

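View pics/scene17.png

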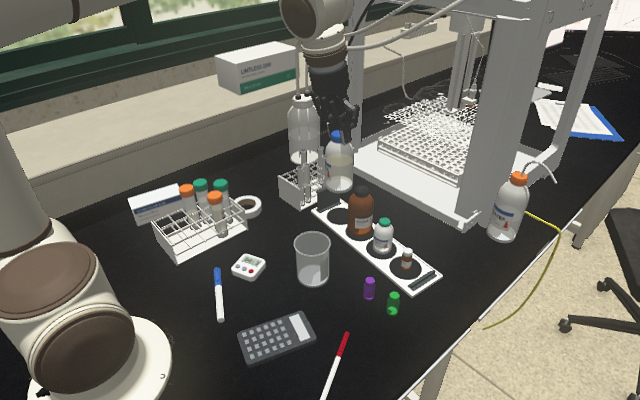

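apply_moves --plan '[[[0, -0.013, 0.01], [0, 0, 0.0025]], [[0.006, 0, 0.03], [0, 0, 0]], [[0.01, 0, 0.05], [0, 0, 0]], [[0.005, 0, 0.025], [0, 0, 0]], [[0, 0, 0], [0, 0, 0]]]'

```text
time_s: 31.25
position: [599.3, 36.4, 152.3]
orientation: [0.103, 0.05, 0.993, -0.004]
contact_force: [-0.6, 0.6, -2.4]
gripper_width: 0.443
```

```bash
python3 - <<'E'
from rig import manip
from h import *
s=manip.state();print(s['position'],s['gripper_width'],s['contact_force'])
plan(s,[601.4,37.5,135],tilt=0.203)
E
```

```text
[599.31809325  36.41511605 152.32259224] 0.4427967644494608 [-0.58112725  0.55564607 -2.36198294]
rows 1 D [  2.1   1.1 -17.3] rv [ 0.001  0.003 -0.001]
[0.0032,0.0025,0.0347],[0.0004,0.0008,-0.0005]
```

apply_moves --plan '[[[-0.003, 0.002, 0.01], [0, 0.001, 0]], [[0.003, 0, 0.018], [0, 0, 0]], [[0.002, 0, 0.008], [0, 0, 0]], [[0, 0, 0], [0, 0, 0]]]'

```text
time_s: 31.75
position: [603.1, 37.3, 135.0]
orientation: [0.102, 0.05, 0.993, -0.004]
contact_force: [0.0, 0.7, -3.0]
gripper_width: 0.443
```

```bash
python3 - <<'E'
from rig import manip
from h import *
s=manip.state();print(s['position'],s['gripper_width'],s['contact_force'])
plan(s,[601.4,37.5,129],tilt=0.203)
E
```

```text
[603.10857031  37.32156468 135.01521144] 0.44338648878085724 [ 0.02401974  0.69132185 -2.95740704]
rows 1 D [-1.7  0.2 -6. ] rv [ 0.002  0.002 -0.001]
[0.0058,-0.0000,0.0111],[0.0005,0.0005,-0.0005]
```

apply_moves --plan '[[[0.005, 0, 0.007], [0, 0.0005, 0]], [[0.001, 0, 0.003], [0, 0, 0]], [[0, 0, 0], [0, 0, 0]]]'

```text
time_s: 32.12
position: [601.2, 37.6, 129.6]
orientation: [0.102, 0.05, 0.994, -0.004]
contact_force: [-0.1, 0.1, -2.8]
gripper_width: 0.445
```

apply_moves --plan '[[[0.0005, 0, 0.003], [0, 0, 0]], [[0.0005, 0, 0.001], [0, 0, 0]]]'

```text
time_s: 32.38
position: [601.5, 37.5, 128.1]
orientation: [0.102, 0.05, 0.993, -0.004]
contact_force: [-0.8, 0.4, -0.5]
gripper_width: 0.439
```

apply_moves --plan '[[[0.0005, 0, 0.001], [0, 0, 0]], [[0.0005, 0, 0.001], [0, 0, 0]]]'

```text
time_s: 32.62
position: [601.7, 37.5, 128.1]
orientation: [0.103, 0.05, 0.993, -0.004]
contact_force: [-1.5, -0.6, 2.0]
gripper_width: 0.443
```

apply_moves --plan '[[[0, 0, 0], [0, 0, 0]], [[0, 0, 0], [0, 0, 0]], [[0, 0, 0], [0, 0, 0]], [[0, 0, 0], [0, 0, 0]], [[-0.004, 0, -0.03], [0, 0, 0]], [[-0.008, 0, -0.06], [0, 0, 0]], [[0, 0, -0.08], [0, 0, 0]], [[0.05, 0, -0.05], [0, 0, 0]], [[0.06, 0, 0], [0, 0, 0]], [[0, 0, 0], [0, 0, 0]]]' --gripper -0.3

```text
time_s: 33.88
position: [530.1, 44.7, 235.3]
orientation: [0.106, 0.05, 0.993, -0.004]
contact_force: [-0.2, 0.7, -0.5]
gripper_width: 0.649
```

apply_moves --plan '[[[0.06, 0.04, 0], [0, 0, 0]], [[0.1, 0.06, 0.02], [0, 0, 0]], [[0.1, 0.06, 0.02], [0, 0, 0]], [[0.05, 0.03, 0.01], [0, 0, 0]], [[0, 0, 0], [0, 0, 0]]]'

```text
time_s: 34.5
position: [394.2, 157.3, 181.2]
orientation: [0.109, 0.051, 0.993, -0.002]
contact_force: [0.3, -0.7, 0.1]
gripper_width: 0.645
```

```bash
python3 - <<'E'
from rig import manip
from h import *
np.set_printoptions(precision=1,suppress=True)
s=manip.state();print(s['position'],s['contact_force'],s['time_s'])
for n in ['wrist','scene','top']:
    I=manip.camera_info(n);im,d=manip.get_image(n);cv2.imwrite(f'pics/{n}18.png',im[:,:,::-1]);np.savez(f'pics/{n}18.npz',im=im,d=d,**{k:I[k] for k in I})
    if n=='scene': cv2.imwrite('pics/scene18c.png',cv2.resize(im[100:310,240:460,::-1],None,fx=2.8,fy=2.8))
    if n=='top': cv2.imwrite('pics/top18c.png',cv2.resize(im[140:270,290:450,::-1],None,fx=4,fy=4,interpolation=2))
E
```

```text
[394.2 157.3 181.2] [ 0.3 -0.7  0.1] 34.5
```

View pics/wrist18.png

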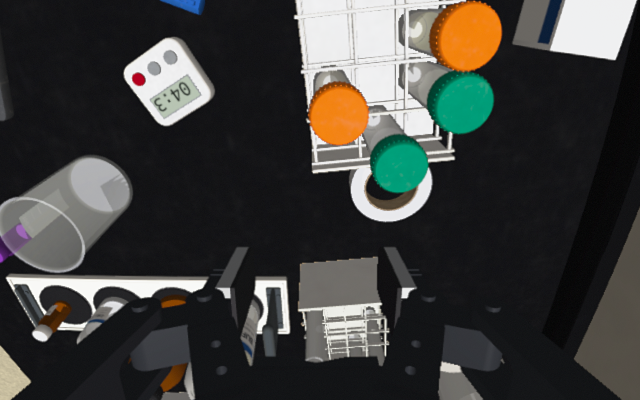

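View pics/scene18c.png

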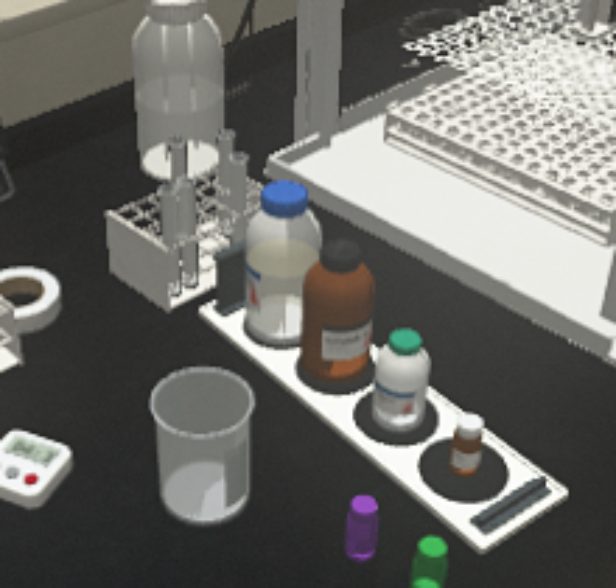

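View pics/top18c.png

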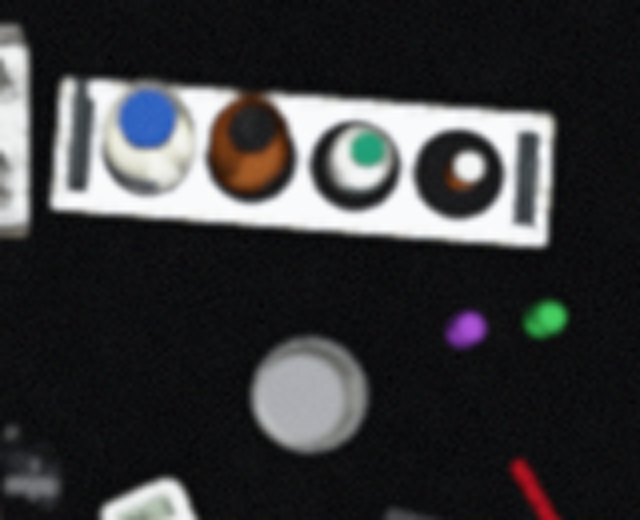

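All four are standing in the right order. I'll check how well each is centred, using the same camera for caps and pads.

```bash
python3 - <<'E'
from h import *
np.set_printoptions(precision=1,suppress=True)
blue=lambda h,s,v:(h>100)&(h<125)&(s>120)
green=lambda h,s,v:(h>65)&(h<95)&(s>110)
white=lambda h,s,v:(s<60)&(v>140)
pads={'top':[[599.4,40.2],[591.8,-33.2],[584.6,-106.8],[577.5,-180.5]],'scene':[[597.8,35.4],[590.4,-38.2],[582.6,-111.4],[575.5,-184.9]]}
B={'top':[((310,155,345,190),blue,144,0),((370,170,392,185),green,87,2),((400,175,415,187),white,57,3)],
'scene':[((325,160,355,178),blue,137,0),((370,215,395,228),green,83,2),((400,246,415,256),white,52,3)]}
for n in B:
    a=np.load(f'pics/{n}18.npz')
    for b,f,z,k in B[n]:
        c,s=cen(a['im'],b,f);p=plane(a,c,z)[0];print(n,k+1,c,s[2:],p,'off',p[:2]-pads[n][k])
a=np.load('pics/top18.npz'); c=[290+251/4-.4,140+128/4-.4];p=plane(a,[c],124)[0];print('amb cap by eye',p[:2]-pads['top'][1])
g=(cv2.cvtColor(a['im'],cv2.COLOR_RGB2HSV)[...,2]>60).astype(np.uint8); g[:220]=0;g[256:]=0;g[:,:350]=0;g[:,386:]=0
cs=max(cv2.findContours(g,0,2)[0],key=cv2.contourArea); print('glass',plane(a,[cv2.minEnclosingCircle(cs)[0]],94))
E
```

```text
top 1 [326.4 169.3] [ 14  14 144] [599.5  39.5 144. ] off [ 0.1 -0.7]
top 3 [381.6 176.9] [ 8  7 45] [ 584.8 -108.7   87. ] off [ 0.2 -1.9]
top 4 [406.9 181.2] [ 7  8 44] [ 575.8 -181.2   57. ] off [-1.7 -0.7]
scene 1 [341. 170.] [ 16  12 148] [601.6  39.9 137. ] off [3.8 4.5]
scene 3 [384.2 221. ] [12 10 82] [ 586.8 -108.9   83. ] off [4.2 2.5]
scene 4 [405.8 250.6] [15 10 99] [ 577.1 -179.4   52. ] off [1.6 5.5]
amb cap by eye [3.4 4.6]
glass [[420. -64.  94.]]
```

```bash
python3 - <<'E'
from h import *
np.set_printoptions(precision=1,suppress=True)
for n in ['top','scene']:
    a=np.load(f'pics/{n}18.npz'); hsv=cv2.cvtColor(a['im'],cv2.COLOR_RGB2HSV).astype(int)
    P=cloud(a,a['d'])
    m=(np.hypot(P[...,0]-592.5,P[...,1]+36)<45)&(P[...,2]>20)&(P[...,2]<140)
    q=P[m]; print(n,m.sum(),'x',np.percentile(q[:,0],[2,98]),'y',np.percentile(q[:,1],[2,98]),'z',q[:,2].max())
    k=(P[...,2]>113)&m; print('cap',k.sum(),P[k].mean(0), [(P[k].min(0)+P[k].max(0))/2])
    v,u=np.nonzero((hsv[...,0]<18)&(hsv[...,1]>120)&(hsv[...,2]>50)&m); print('amber px',u.min(),u.max(),v.min(),v.max(), 'pred mid-body', proj(a,[[592.5,-36,50],[592.5,-36,124]]))
E
python3 - <<'E'
import cv2
im=cv2.imread('pics/top18.png')[155:200,310:420];cv2.imwrite('pics/t18z.png',cv2.resize(im,None,fx=7,fy=7,interpolation=0))
E
```

```text
top 403 x [565.8 617.2] y [-52.9  -2.2] z 135.4437374999559
cap 113 [593.4 -28.9 125.8] [array([594. , -30.6, 125. ])]
amber px 343 361 164 187 pred mid-body [[354.  176.7]
 [355.2 172.6]]
scene 1226 x [565.2 606.9] y [-61.4   7.5] z 127.1961527866743
cap 158 [590.5 -34.  122.6] [array([593.9, -19.9, 120.2])]
amber px 350 372 194 234 pred mid-body [[360.4 216.6]
 [362.1 189.8]]
```

View pics/t18z.png

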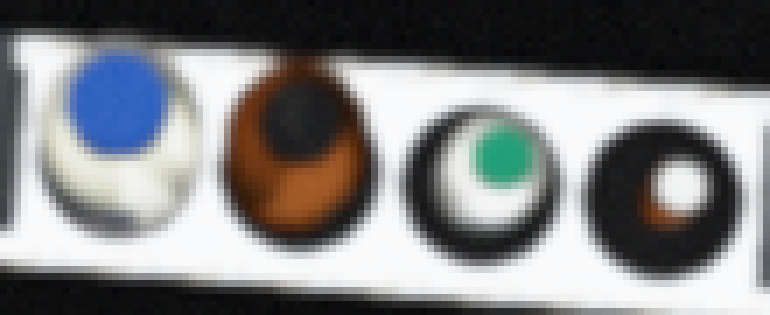

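```bash
python3 - <<'E'
from rig import manip
from h import *
np.set_printoptions(precision=1,suppress=True)
s=manip.state();I=manip.camera_info('wrist');M=rot(s['orientation']);t=M.T@(I['xyz']-s['position']);Rc=M.T@rot(I['attitude'])
q=np.array([0.103,0.05,0.993,-0.005]);q/=np.linalg.norm(q);M2=rot(q);p2=np.array([578.366,-34.285,253.52])
A=M2@Rc;qq=R.from_matrix(A).as_quat();J=dict(I);J['xyz']=p2+M2@t;J['attitude']=np.array([qq[3],*qq[:3]])
im=cv2.imread('pics/wrist13.png');cv2.imwrite('pics/w13z.png',cv2.resize(im[80:205,120:450],None,fx=2.4,fy=2.4,interpolation=2))
# amber cap: dark gray pixels
hsv=cv2.cvtColor(im,cv2.COLOR_BGR2HSV)
gr=cv2.cvtColor(im,cv2.COLOR_BGR2GRAY)
print('pred cap/foot at (593,-36)',proj(J,[[593,-36,124],[593,-36,9],[600,37.3,9],[585.5,-109.5,9]]))
am=((hsv[...,0]<18)&(hsv[...,1]>120)&(hsv[...,2]>40)); am[:,:280]=0;am[:,365:]=0;am[200:]=0
v,u=np.nonzero(am);print(u.min(),u.max(),v.min(),v.max())
for r in range(110,190,10):
    w=np.nonzero(am[r])[0]; print(r,w.min() if len(w) else '',w.max() if len(w) else '')
E
```

```text
pred cap/foot at (593,-36) [[315.2 173.6]
 [315.4 131.9]
 [380.9 131.7]
 [249.6 131.9]]
291 351 110 187
110 315 324
120 299 340
130 301 344
140 294 346
150 292 349
160 291 350
170 292 350
180 297 345
```

View pics/w13z.png

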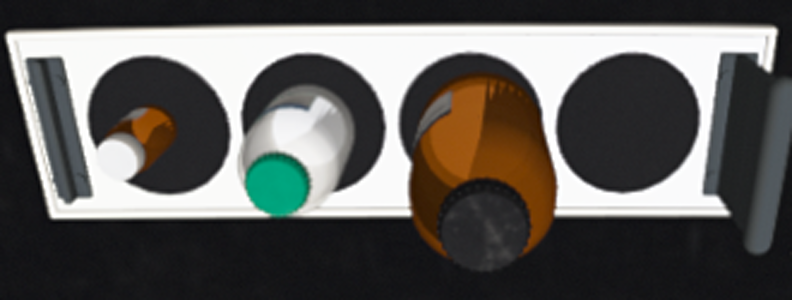

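```bash
python3 - <<'E'
from rig import manip
from h import *
np.set_printoptions(precision=0,suppress=True)
T=manip.camera_info('top')
for f in ['top0','top18']:
    P=cloud(T,np.load(f'pics/{f}.npz')['d'])
    m=(P[...,2]>140)&(P[...,2]<650)&(P[...,0]<690)&(P[...,0]>560)&(P[...,1]<120)&(P[...,1]>-180)
    q=P[m]
    for y in range(-180,120,20):
        s=q[(q[:,1]>=y)&(q[:,1]<y+20)]
        if len(s): i=np.argmin(s[:,0]);print(f,y,len(s),s[i],'zr',s[:,2].min(),s[:,2].max())
E
```

```text
top0 -120 23 [ 682. -101.  480.] zr 479.8261973950292 493.5630387007734
top0 -100 57 [671. -84. 469.] zr 466.389592106393 486.08220572405924
top0 -80 54 [663. -61. 450.] zr 450.2725690053919 471.454780748958
top0 -60 48 [657. -41. 441.] zr 437.20404348685247 457.3362613903374
top0 -40 46 [652. -25. 430.] zr 426.376881939188 443.637560510748
top0 -20 45 [648.  -3. 423.] zr 417.1182630868227 432.1808116901882
top0 0 42 [646.  16. 416.] zr 408.1985094476331 424.38819893135246
top0 20 39 [646.  28. 410.] zr 405.09025289526676 417.3674333025431
top0 40 40 [645.  43. 404.] zr 397.60316955192684 410.40068361580757
top0 60 39 [646.  62. 402.] zr 396.0039383902422 404.60672511703456
top0 80 36 [647.  84. 400.] zr 392.80760530908105 402.23364850774374
top0 100 39 [648. 101. 398.] zr 389.93442294654074 400.6432083347099
top18 -120 22 [ 682. -101.  478.] zr 478.4092554290778 495.84626103779533
top18 -100 56 [671. -80. 462.] zr 462.18518703184236 487.2985097854058
top18 -80 54 [662. -61. 450.] zr 450.3818980092333 471.14901503475585
top18 -60 49 [657. -41. 443.] zr 439.97877441072274 457.4579713205518
top18 -40 46 [653. -25. 428.] zr 426.32001141728074 442.45942335439463
top18 -20 45 [648.  -1. 424.] zr 417.5386830518312 431.0765473561253
top18 0 45 [595.  20. 144.] zr 144.2130483205426 423.05245928992804
top18 20 125 [579.  33. 146.] zr 140.40459229343946 415.49607837063104
top18 40 121 [580.  41. 140.] zr 140.35312653716574 410.1295337479439
top18 60 40 [646.  64. 402.] zr 394.81029317204593 404.26765584244595
top18 80 36 [647.  86. 401.] zr 393.3153765332322 401.8907477530072
top18 100 36 [648. 107. 398.] zr 390.96986021773 400.72791741404217
```

```bash
python3 - <<'E'
from rig import manip
from h import *
np.set_printoptions(precision=1,suppress=True)
s=manip.state();I=manip.camera_info('wrist');M=rot(s['orientation']);t=M.T@(I['xyz']-s['position']);Rc=M.T@rot(I['attitude'])
q=np.array([0.103,0.05,0.993,-0.005]);q/=np.linalg.norm(q);M2=rot(q);p2=np.array([578.366,-34.285,253.52])
A=M2@Rc;qq=R.from_matrix(A).as_quat();J=dict(I);J['xyz']=p2+M2@t;J['attitude']=np.array([qq[3],*qq[:3]])
print('amber cap w13',plane(J,[[322.1,175.8]],124),'pad2 w13',plane(J,[[120+470.5/2.4,80+122/2.4]],9))
plan(s,[500,-33,220],yaw=3.043,tilt=0)
E
```

```text
amber cap w13 [[595.6 -30.6 124. ]] pad2 w13 [[591.9 -35.1   9. ]]
rows 9 D [ 104.3 -189.2   38.2] rv [-0.2  0.2 -1.6]
[-0.0287,-0.0393,-0.0026],[-0.0059,0.0063,-0.0556]
[-0.0214,-0.0436,-0.0038],[-0.0059,0.0063,-0.0556]
[-0.0134,-0.0466,-0.0050],[-0.0059,0.0063,-0.0556]
[-0.0050,-0.0481,-0.0061],[-0.0059,0.0063,-0.0556]
[0.0036,-0.0481,-0.0070],[-0.0059,0.0063,-0.0556]
[0.0120,-0.0466,-0.0077],[-0.0059,0.0063,-0.0556]
[0.0200,-0.0437,-0.0083],[-0.0059,0.0063,-0.0556]
[0.0275,-0.0393,-0.0086],[-0.0059,0.0063,-0.0556]
[0.0340,-0.0338,-0.0086],[-0.0059,0.0063,-0.0556]
```

The amber bottle sits about 5 mm off its pad's centre, toward the tallest bottle. I'll re-grip its cap with the jaws across the row, so the fingers stay clear of its neighbours, and re-centre it.

apply_moves --plan '[[[-0.029, -0.039, -0.003], [-0.006, 0.006, -0.055]], [[-0.021, -0.044, -0.004], [-0.006, 0.006, -0.055]], [[-0.013, -0.047, -0.005], [-0.006, 0.006, -0.055]], [[-0.005, -0.048, -0.006], [-0.006, 0.006, -0.055]], [[0.004, -0.048, -0.007], [-0.006, 0.006, -0.055]], [[0.012, -0.047, -0.008], [-0.006, 0.006, -0.055]], [[0.02, -0.044, -0.008], [-0.006, 0.006, -0.055]], [[0.028, -0.039, -0.009], [-0.006, 0.006, -0.055]], [[0.034, -0.034, -0.009], [-0.006, 0.006, -0.055]], [[0, 0, 0], [0, 0, 0]]]' --gripper -0.5

```text
time_s: 35.9
position: [513.7, -49.4, 225.0]
orientation: [0.003, -0.679, 0.735, 0.0]
contact_force: [-0.4, -0.8, 0.1]
gripper_width: 0.751
```

```bash
python3 - <<'E'
from rig import manip
from h import *
s=manip.state();print(s['position'],s['joint_pos'].round(2))
I=manip.camera_info('wrist');im,d=manip.get_image('wrist');cv2.imwrite('pics/w20.png',im[:,:,::-1])
plan(s,[560,-31,220],yaw=3.043,tilt=0)
E
```

```text
[513.69055211 -49.35519293 225.02409023] [-0.1  -0.    0.07  1.64  0.   -1.59]
rows 1 D [46.3 18.4 -5. ] rv [-0.003  0.005  0.019]
[-0.0439,-0.0894,0.0106],[-0.0011,0.0016,0.0061]
```

View pics/w20.png

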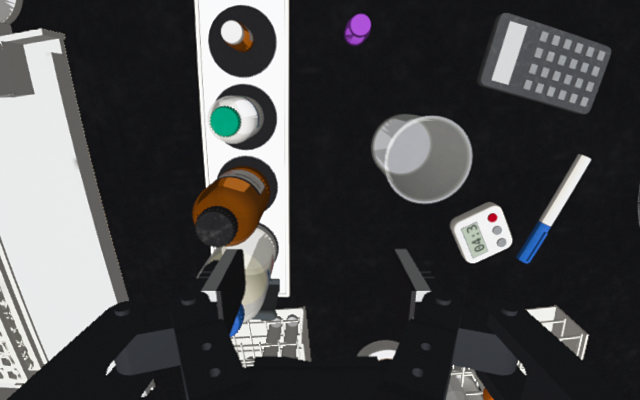

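```bash
python3 - <<'E'
from rig import manip
from h import *
np.set_printoptions(precision=1,suppress=True)
I=manip.camera_info('wrist');print(manip.state()['position'])
im=cv2.imread('pics/w20.png');cv2.imwrite('pics/w20z.png',cv2.resize(im[150:260,170:300],None,fx=5,fy=5,interpolation=2))
print('cap',plane(I,[[213.5,227]],124)); print('b78 cap',plane(I,[[225,122]],87))
g=(im.max(2)<90).astype(np.uint8)
for nm,(u,v) in dict(p4=(262,60),p3=(265,140)).items():
    pass
print(proj(I,[[592.7,-36.2,9],[585.5,-109.5,9],[578,-182.8,9]]))
E
```

```text
[513.2 -48.7 225. ]
cap [[595.8 -32.7 124. ]]
b78 cap [[ 584.6 -109.2   87. ]]
[[246.3 185.5]
 [243.7 116.6]
 [241.5  40.7]]
```

View pics/w20z.png

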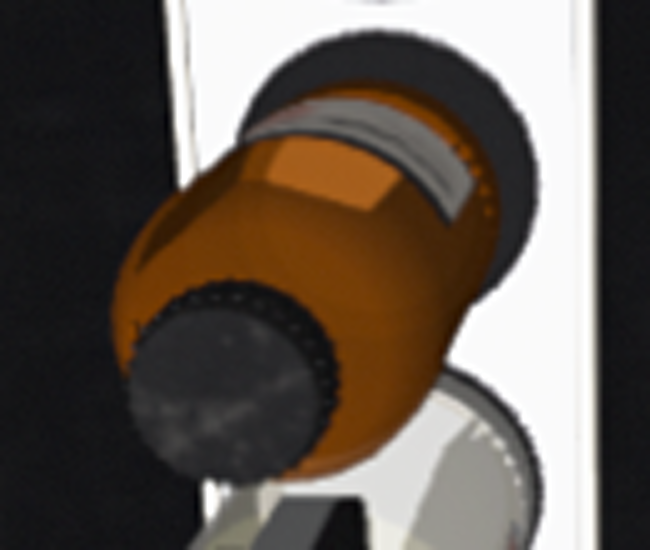

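apply_moves --plan '[[[-0.035, -0.065, 0.01], [0, 0.0015, 0.006]], [[-0.012, -0.065, 0.02], [0, 0, 0]], [[0, -0.03, 0.02], [0, 0, 0]], [[0, 0, 0], [0, 0, 0]], [[0, 0, 0], [0, 0, 0]]]'

```text
time_s: 36.58
position: [595.6, -32.9, 200.9]
orientation: [0.002, -0.666, 0.746, -0.001]
contact_force: [-0.6, -0.5, 0.2]
gripper_width: 0.754
```

```bash
python3 - <<'E'
from rig import manip
from h import *
np.set_printoptions(precision=1,suppress=True)
s=manip.state();print(s['position'])
I=manip.camera_info('wrist');im,d=manip.get_image('wrist');cv2.imwrite('pics/w21.png',im[:,:,::-1])
print(proj(I,[[595.5,-31.5,124],[592.7,-36.2,9]]))
plan(s,[595.5,-31.5,150],yaw=3.043,tilt=0)
E
```

```text
[595.6 -32.9 200.9]
[[318.9 211.4]
 [320.7 170.3]]
rows 1 D [ -0.1   1.4 -50.9] rv [-0.  0. -0.]
[-0.0026,0.0009,0.1019],[-0.0016,0.0006,-0.0050]
```

View pics/w21.png

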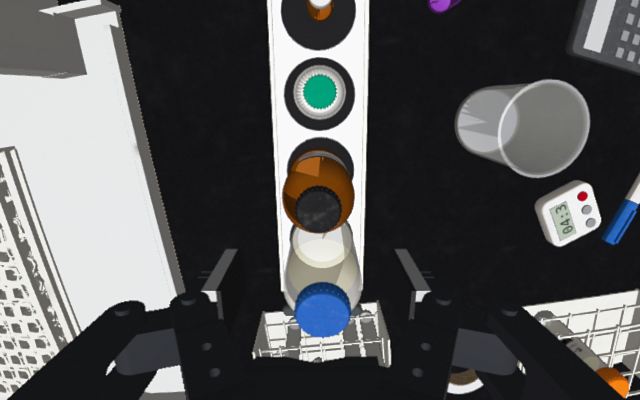

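apply_moves --plan '[[[-0.002, 0.001, 0.04], [-0.0015, 0, -0.004]], [[0, 0, 0.05], [0, 0, 0]], [[0, 0, 0.04], [0, 0, 0]], [[0, 0, 0], [0, 0, 0]], [[0, 0, 0], [0, 0, 0]]]'

```text
time_s: 37.25
position: [593.6, -32.3, 139.9]
orientation: [0.003, -0.67, 0.743, -0.002]
contact_force: [0.5, 0.1, -0.0]
gripper_width: 0.753
```

```bash
python3 - <<'E'
from rig import manip
from h import *
s=manip.state();print(s['position'],s['contact_force'])
plan(s,[595.5,-32,111],yaw=3.043,tilt=0)
E
```

```text
[593.60937753 -32.25274664 139.91290512] [ 0.50916941  0.14527338 -0.04253841]
rows 1 D [  1.9   0.3 -28.9] rv [-0.007  0.002 -0.005]
[-0.0008,-0.0033,0.0579],[-0.0022,0.0007,-0.0016]
```

apply_moves --plan '[[[-0.001, -0.004, 0.025], [-0.002, 0.0005, -0.0015]], [[0, 0, 0.025], [0, 0, 0]], [[0, 0, 0.008], [0, 0, 0]], [[0, 0, 0], [0, 0, 0]]]'

```text
time_s: 37.75
position: [596.4, -32.0, 110.4]
orientation: [0.001, -0.671, 0.741, -0.0]
contact_force: [0.2, -0.5, -0.0]
gripper_width: 0.753
```

```bash
python3 - <<'E'
from rig import manip
from h import *
s=manip.state();print(s['position'],s['contact_force'])
plan(s,[595.5,-32,111],yaw=3.043,tilt=0)
E
```

```text
[596.38873237 -32.01078784 110.39657022] [ 0.19277614 -0.49799883 -0.00546124]
rows 1 D [-0.9  0.   0.6] rv [-0.002  0.001 -0.   ]
[0.0002,0.0018,-0.0012],[-0.0006,0.0002,-0.0001]
```

apply_moves --plan '[[[0, 0.002, -0.001], [-0.0005, 0, 0]], [[0, 0, 0], [0, 0, 0]], [[0, 0, 0], [0, 0, 0]], [[0, 0, 0], [0, 0, 0]], [[0, 0, 0], [0, 0, 0]], [[0, 0, 0], [0, 0, 0]]]' --gripper 1 --squeeze 50

```text
time_s: 38.5
position: [595.4, -31.8, 111.6]
orientation: [0.001, -0.671, 0.741, 0.0]
contact_force: [-0.7, 0.1, -0.9]
gripper_width: 0.346
```

apply_moves --plan '[[[0, 0, -0.012], [0, 0, 0]], [[0, 0, -0.012], [0, 0, 0]], [[0, 0, 0], [0, 0, 0]]]'

```text
time_s: 38.88
position: [595.3, -31.9, 124.2]
orientation: [0.0, -0.671, 0.741, 0.0]
contact_force: [-0.2, 0.4, -3.3]
gripper_width: 0.346
```

```bash
python3 - <<'E'
from rig import manip
from h import *
s=manip.state();print(s['position'],s['contact_force'],s['gripper_width'])
for n in ['wrist','scene']:
    I=manip.camera_info(n);im,d=manip.get_image(n);cv2.imwrite(f'pics/{n}22.png',im[:,:,::-1])
    if n=='scene': cv2.imwrite('pics/scene22.png',cv2.resize(im[130:280,300:440,::-1],None,fx=4,fy=4))
plan(s,[592.6,-36.2,118],yaw=3.043,tilt=0)
E
```

```text
[595.27729872 -31.87691883 124.19008494] [-0.22498499  0.3807339  -3.34630904] 0.34569630580425736
rows 1 D [-2.7 -4.3 -6.2] rv [-0.     0.001 -0.   ]
[0.0091,0.0045,0.0124],[-0.0001,0.0003,-0.0001]
```

View pics/wrist22.png

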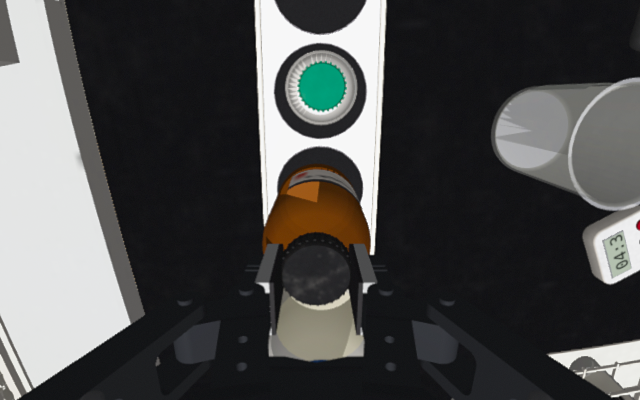

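View pics/scene22.png

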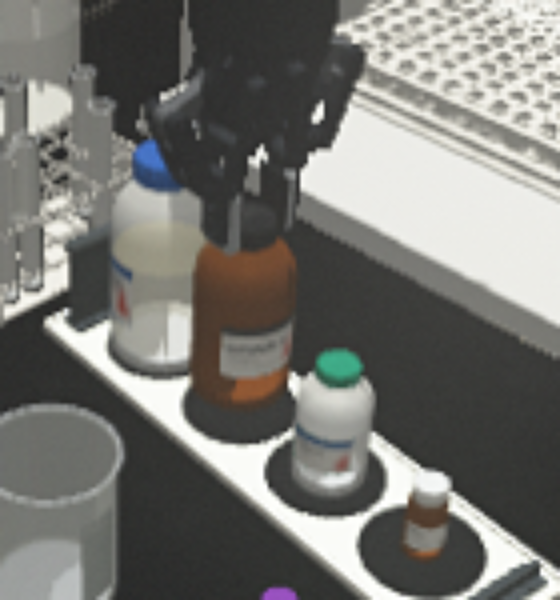

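apply_moves --plan '[[[0.009, 0.005, 0.004], [0, 0, 0]], [[0, 0, 0.006], [0, 0, 0]], [[0, 0, 0], [0, 0, 0]], [[0, 0, 0], [0, 0, 0]]]'

```text
time_s: 39.48
position: [591.5, -36.5, 117.5]
orientation: [-0.0, -0.671, 0.741, 0.001]
contact_force: [-0.3, 0.3, -2.4]
gripper_width: 0.35
```

```bash
python3 - <<'E'
from rig import manip
from h import *
s=manip.state();print(s['position'],s['contact_force'],s['gripper_width'])
plan(s,[592.6,-36.2,113],yaw=3.043,tilt=0)
E
```

```text
[591.49451146 -36.48858811 117.46945979] [-0.25484902  0.2758356  -2.3589888 ] 0.35037184385079
rows 1 D [ 1.1  0.3 -4.5] rv [ 0.002  0.001 -0.   ]
[-0.0008,-0.0022,0.0089],[0.0005,0.0002,-0.0001]
```

apply_moves --plan '[[[-0.0005, -0.002, 0.007], [0.0005, 0, 0]], [[0, 0, 0.003], [0, 0, 0]], [[0, 0, 0.001], [0, 0, 0]]]'

```text
time_s: 39.85
position: [592.6, -36.2, 111.6]
orientation: [0.0, -0.671, 0.741, 0.0]
contact_force: [-0.8, 0.4, 2.0]
gripper_width: 0.346
```

apply_moves --plan '[[[0, 0, 0], [0, 0, 0]], [[0, 0, 0], [0, 0, 0]], [[0, 0, 0], [0, 0, 0]], [[0, 0, 0], [0, 0, 0]]]' --gripper -0.2

```text
time_s: 40.35
position: [593.3, -36.2, 112.9]
orientation: [0.001, -0.671, 0.741, -0.001]
contact_force: [-0.4, -0.3, 0.1]
gripper_width: 0.6
```

apply_moves --plan '[[[0, 0, -0.03], [0, 0, 0]], [[0, 0, -0.06], [0, 0, 0]], [[0, 0, -0.08], [0, 0, 0]], [[0, 0, -0.04], [0, 0, 0]], [[0, 0, 0], [0, 0, 0]], [[0, 0, 0], [0, 0, 0]]]'

```text
time_s: 41.1
position: [592.9, -36.3, 224.9]
orientation: [0.002, -0.671, 0.741, -0.001]
contact_force: [-0.1, 0.7, -0.1]
gripper_width: 0.597
```

```bash
python3 - <<'E'
from rig import manip
from h import *
np.set_printoptions(precision=1,suppress=True)
s=manip.state();print(s['position'],s['contact_force'])
I=manip.camera_info('wrist');im,d=manip.get_image('wrist');cv2.imwrite('pics/w23.png',im[:,:,::-1])
print('pred',proj(I,[[592.6,-36.2,124],[592.6,-36.2,9],[600,37.3,144],[585.5,-109.5,87]]))
plan(s,[480,0,220],yaw=3.043,tilt=0)
E
```

```text
[592.9 -36.3 224.9] [-0.1  0.7 -0.1]
pred [[318.9 199.7]
 [318.5 169.4]
 [318.5 300.5]
 [318.8  98. ]]
rows 3 D [-112.9   36.3   -4.9] rv [-0.  0. -0.]
[-0.0167,0.0773,0.0029],[-0.0005,0.0001,-0.0000]
[-0.0167,0.0773,0.0030],[-0.0005,0.0001,-0.0000]
[-0.0167,0.0773,0.0031],[-0.0005,0.0001,-0.0000]
```

View pics/w23.png

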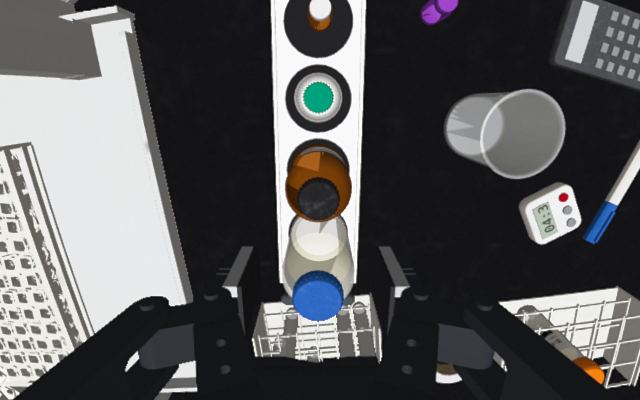

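The amber cap is now at (318.5,199.5) against a predicted (318.9,199.7), so it is centred. I'll back off, do a last check and hand in.

apply_moves --plan '[[[-0.01, 0.06, -0.01], [0, 0, 0]], [[-0.017, 0.1, -0.01], [0, 0, 0]], [[-0.017, 0.1, 0], [0, 0, 0]], [[-0.017, 0.08, 0], [0, 0, 0]], [[0, 0.03, 0], [0, 0, 0]], [[0, 0, 0], [0, 0, 0]], [[0, 0, 0], [0, 0, 0]]]'

```text
time_s: 42.02
position: [404.8, 13.4, 227.4]
orientation: [-0.001, -0.671, 0.741, 0.002]
contact_force: [-0.4, 0.4, -0.4]
gripper_width: 0.599
```

```bash
python3 - <<'E'
from rig import manip
from h import *
np.set_printoptions(precision=1,suppress=True)
s=manip.state();print(s['position'],s['contact_force'],s['time_s'])
T=manip.camera_info('top');a,_=manip.get_image('top');b,_=manip.get_image('scene')
A=cv2.resize(a[150:260,300:440,::-1],(700,550),interpolation=2)
cv2.imwrite('pics/t24.png',A);cv2.imwrite('pics/s24.png',cv2.resize(b[110:320,270:450,::-1],None,fx=2.8,fy=2.8))
c,st=cen(a,(310,155,345,190),lambda h,s,v:(h>100)&(h<125)&(s>120));print('135 off',plane(T,c,144)[0][:2]-[599.4,40.2])
E
```

```text
[404.8  13.4 227.4] [-0.4  0.4 -0.4] 42.025
135 off [ 0.1 -0.7]
```

View pics/t24.png

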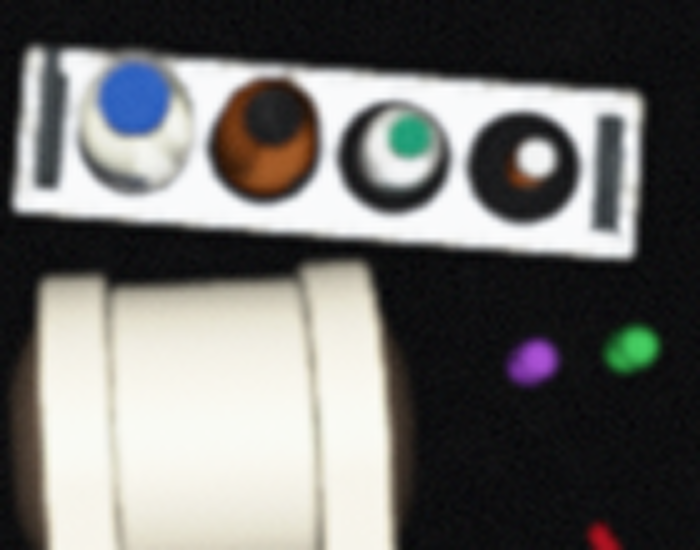

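View pics/s24.png

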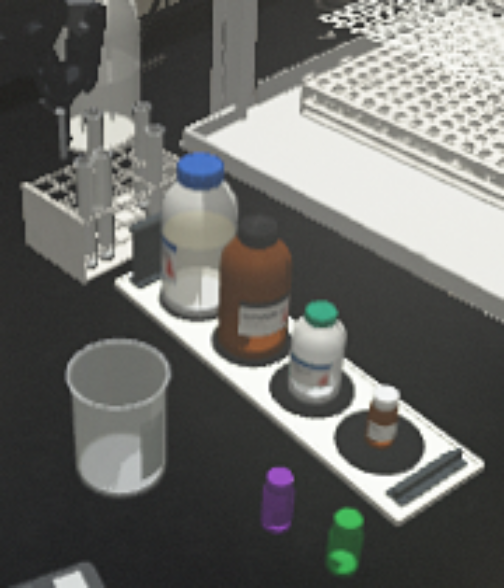

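The final pictures show all four upright and centred, in order blue, amber, green, vial from the tall plate. The beaker and the look-alikes are untouched and the arm is clear.

```bash
python3 -c "
from rig import manip
print(manip.hand_in())"
```

```text
the job is handed in; nothing more can be done
None
```

The job is done and handed in, at about 42 s of the 104 s allowed. From the tall end plate the row runs 135 mm bottle, 115 mm amber bottle, 78 mm bottle, vial. Each stands upright and released on its own pad.

**Mended on the way:** the amber bottle had shifted about 5 mm on its pad at its first release. I re-gripped it by the cap with the jaws across the row and re-centred it.

**Last checks:**
- **Centring:** the 135 mm bottle, the 78 mm bottle and the vial were within about 2 mm of their pad centres in the top camera. The wrist camera put the amber cap within about 1 mm of its pad centre after the re-grip.
- **Left alone:** the beaker was still at about (420, -64) mm, unmoved, and the purple and green look-alikes were not touched. The arm was clear, with contact forces near zero.

**Disagreements:**
- **Pad positions:** the top, scene and wrist cameras disagreed by up to about 5 mm along the row. I used the wrist values, which lay between the other two. Judged by the scene camera alone, the three with coloured or white caps would be up to about 6 mm off centre.
- **Tallest bottle:** the last wrist view put its cap about 3 mm nearer the amber bottle than predicted. Part of that is the cap's visible side, and the top camera did not show it.

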